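Clamp a power module in the soldering fixture

TASK

Turn the power module, which stands on end, base down on the bench without letting it fall over and let go of it, then take it by its two end faces and lower it between the rails of the fixture, green terminal strip towards the robot, sliding it along the rails until the locating pin drops into the blind hole in its underside and it lies flat on the plate. Let go, then swing the hold-down bar over it and press the bar down until the spring catch snaps back over the bar's tongue. Leave the other things on the bench where they are.

Things in the scene. Friction and masses are not known exactly. Their poses are not given: they have to be found in the camera images.
- module: black potted power module 60 (x) x 42 (y) x 38 (z) mm, about 0.17 kg, with a flat aluminium base; origin in the middle of the base face (underside), z out of its top, -x towards the end with a green terminal strip. At the start it stands on its plain +x end: -x end up, base face looking sideways. One blind hole in the underside, at the origin, 11 mm wide, 6.5 mm deep
- terminals (a point): middle of the green terminal strip (8 x 36 mm, 3 mm high) across the module's top face, 24.5 mm from the module's middle towards -x, 41 mm above its underside
- fixture: holding fixture, fixed: grey metal plate 150 (x) x 128 (y) mm, its top 20 mm above the bench, with two black rails along x. Origin on the bench under its middle, x away from the robot, y left, z up. The bar's hinge fork (right, y = -40 mm) and the catch (left, y = 37 to 63 mm) stand at x = -15 to 15 mm, up to 67 mm above the plate: in the nest only the module's ends are free for fingers
- nest (a point): on the plate, midway between the rails (100 mm long, 20 mm high, 45 mm apart inside, flared to 52 mm over the top 6.5 mm); axes as the fixture's. A steel locating pin, 8 mm thick, tip tapered, stands 5 mm above the plate on this centre line, clamped up to 8 mm either way along x: its place is not measured, feel for it. Off its hole the module rides 5 mm high and the bar cannot close
- bar (a joint): hold-down bar, rad: 0 = closed, level across the nest; 86 mm long from hinge to tongue, 18 mm wide, 8 mm thick, rubber pad below. It opens upward and out to the right (-y), 1.57 = upright, limit 2.35, and starts at 1.8 to 2.25. Stiff hinge, along the fixture's x: it stays where it is left and turns with about 0.05 N m
- bar_hinge (a point): middle of the bar's hinge line, in the fixture frame at x = 0, y = -40 mm, 68 mm above the bench
- bar_button (a point): top of the red press button on the bar, 64 mm from the hinge towards the tongue and 13 mm above the bar's middle plane; closed, it is 81 mm above the bench
- catch (a joint): spring catch left of the nest, rad: 0 = at rest, nose over the place of the closed bar's tongue. The descending tongue pushes it outward to about 0.1, then it springs back to 0 over the tongue; pressing the bar's button in takes about 8 to 14 N
- solder_reel: bystander: reel of solder, blue flanges, 56 mm across, 34 mm high; origin under its middle
- flux_bottle: bystander: small white bottle with black cap, 27 mm across, 62 mm high; origin under its middle
- tape_roll: bystander: black roll of tape lying flat, 66 mm across, 18 mm high; origin under its middle
- fuse_box: bystander: cream plastic box 36 x 56 x 18 mm; origin under its middle
- relay_blue: bystander: blue cube relay 24 x 34 x 22 mm; origin under its middle
- driver_red: bystander: precision screwdriver with a red ring, 10 x 115 x 10 mm; origin under its middle
- fob: bystander: black key fob 33 x 72 x 12 mm; origin under its middle
Not all that is in view belongs to the job. Leave any orange or pink look-alike of the module alone.

How it is judged:
By the outcome, as a careful person would: the job done as asked, in the order asked, and still so for the second after the job is handed in, with the robot touching nothing.
It also fails if it takes over 64 s, if anything falls off the work surface, if the arm or the gripper's body presses on something with over 40 N, if the wrist force passes 120 N, or if a joint passes its speed limit or range.

ROBOT

A 6-joint arm with a two-finger parallel gripper is mounted at the origin on a cart in front of the work surface, level with it; the furniture and walls round the work are solid. World frame = base frame: x ahead of the robot, y to its left, z up, the work surface at z = 0. Lengths are in m, angles in rad, forces in N, time in s.
With the tool pointing down it reaches from about 0.375 to 0.9 m from the base axis. Payload 3.1 kg.
Tool frame: the origin (TCP) lies between the finger pads; the fingertips stand 8 mm ahead of it and the grasp point (between the pads) lies 11 mm behind it; x points along the fingers, y is the direction in which the jaws open and shut, and the axes are right-handed (so a half turn about x gives the same grasp; the last joint's range is limited). The gripper opens to 85 mm and grips with 20 to 120 N. Pads are 22 mm wide; open, the fingers measure 114 mm over their backs; the gripper's body (76 mm by 85 mm) begins 54 mm behind the grasp point. The pads swing forward as they close: fully open they stand 13 mm farther back than shut.
Start: joints at [-1.48, 0.527, 1.433, -0, 1.181, -0.178], TCP at [0.167, -0.602, 0.239] pointing down, gripper open.
Joint ranges: [-3.08, 3.08], [-0.75, 2.2], [0.22, 2.44], [-1.43, 4.57], [0, 2.65], [-2.85, 2.85]. Speed limits (rad/s): [2.79, 2.79, 3.14, 3.14, 3.14, 3.14].

INTERFACE

Orientations are given as a unit quaternion [w, x, y, z].
In Python, from bench import bot gives the robot as it stands.
- The arm moves only by the shell command python3 -m jog 'ROWS' [FORCE]. ROWS is JSON, one flat list of numbers, 7 for each row, row after row: the turn, a rotation vector about the tool's x, y, z in units of 6 degrees (1.0 is 6 degrees), then the shift along the tool's x, y, z in units of 40 mm (1.0 is 40 mm), then the opening, from 0 (shut) to 1 (fully open). A call has 1 to 20 rows; each row shifts and turns the commanded pose from where the row before left it, along the tool's axes as they then stand; what a row does not reach is not made up. A row lasts 1/10 s, in which the tool goes at most 50 mm and 8.59 degrees, less where a joint would pass 70% of its speed; a pose out of reach is approached as far as the arm can. A call is refused whole if a number of a shift passes 1 or a number of a turn 1, either way. A call with a gripper value outside its range is refused whole. The fingers move at their own pace and stop on an object; FORCE is the grip in N (left out, the last holds). Time passes only in rows, so rows that do not move let the fingers close. It gives the time, the measured TCP pose, the force and the opening at its end, in the units of the state.
- bot.sense(): the state, without advancing time (a new reading comes with each control period).
- bot.grab_frame(name): name is "scene" or "top"; returns (picture, depth): 400x640x3 uint8, blue, green, red; 400x640 float32, m along the optical axis (not along the pixel's ray), 0 where there is no reading.
- bot.get_calibration(name): a dict with "vertical_fov" (degrees; the focal length in pixels is half the picture's height over the tangent of half this angle, whatever the lens; pixels are square), "cx", "cy" (the principal point, pixels), "T" (4x4, takes a point from camera to world coordinates). Camera axes: x right, y up, looking along -z (the intrinsics and any distortion apply to the point x, -y, -z); pixel columns grow to the right and rows downward; lengths in m; the calibration is good to about 2 mm. A picture is of the moment at which its call begins. get_calibration takes no time and is no camera call.
- bot.finish_job(): hands the job in, once; it reports no verdict.
Trained networks look in the newest picture that a camera, given by its name, has taken for a name from the list of things; names that differ only in an ending like _2 or _b are one class to them, and where a whole thing is asked for, a point or a joint stands for the part that bears it (a point fixed in the world has none). Each returns a list of dicts, best first, with "score" (0 to 1); they miss things now and then, are a little off and sometimes report something else, mostly with a low value. They report only what shows in the picture. A call takes as long as a camera call. They do not tell look-alikes from the thing itself.
- bot.outline_of(camera, thing): "pixels" (400x640 bool, what is visible of it) and "pixel" ([column, row] in pixels, amid what is visible of it).
- bot.pinpoint(camera, thing): "pixel" ([column, row] in pixels: a listed point, or the origin of a listed thing).
The state is a dict: "time": time; "q": joint angles; "qd": joint speeds; "tau": joint torques, N m; "eef_pos": TCP position; "tool_rot": TCP orientation; "force": force on the tool from outside, world axes, zero at the start; "wrist_torque": the same for the moment, N m; "grip_width": opening from 0.0 (shut) to 1.0 (fully open).
Only numpy, scipy, OpenCV 4.12 (cv2) and the standard library are available. Lean on these libraries where they do the work, as an engineer would, in place of code of your own. Each camera call takes 0.05 s, during which the arm holds its last target.

## Working session

There is one attempt and no reset: what is moved stays moved. The work goes in short steps, Python scripts to look and compute and a shell command to move; the robot and the scene stay as the last step left them, time stands still between calls to the robot, and variables do not carry over. Pictures are saved under pics/ and viewed, and the job is handed in when it is done.

```bash
ls; mkdir -p pics; python3 - <<'E'
from bench import bot
import cv2
s=bot.sense(); print(s)
for n in("scene","top"):
    p,d=bot.grab_frame(n); cv2.imwrite(f"pics/{n}0.png",p)
    c=bot.get_calibration(n); print(n,c)
E
```

```text
pics
{'time': 0.0, 'q': array([-1.47950047e+00,  5.28472146e-01,  1.43391891e+00,  2.96002746e-05,
        1.18141308e+00, -1.78531630e-01]), 'qd': array([-5.25840376e-05,  6.79086531e-04,  9.79407331e-04,  6.37586816e-04,
        1.21474330e-03, -4.60156703e-04]), 'tau': array([-9.16560894e-04, -4.42349160e+01, -1.78023702e+01, -2.99240464e-04,
        8.40220047e-03,  1.98602078e-05]), 'eef_pos': array([ 0.1665545 , -0.60166192,  0.23832466]), 'tool_rot': array([ 0.09432457,  0.70072513,  0.09588599, -0.7006376 ]), 'force': array([ 0.78091219, -0.67194785,  0.19431266]), 'wrist_torque': array([ 0.02749348,  0.01957162, -0.01990287]), 'grip_width': 0.9984858765148521}
scene {'vertical_fov': 51.1415813589647, 'cx': 318.2321396134734, 'cy': 197.5003732080856, 'T': array([[ 0.72825039,  0.46232297, -0.50587434, -0.1542202 ],
       [-0.68502322,  0.46968843, -0.55689853, -0.87659648],
       [-0.01986366,  0.75209723,  0.65875275,  1.01555278],
       [ 0.        ,  0.        ,  0.        ,  1.        ]])}
top {'vertical_fov': 55.14292303766294, 'cx': 315.4839367579011, 'cy': 202.17153126692943, 'T': array([[-0.01095114,  0.98235539, -0.18670287,  0.35470002],
       [-0.99992073, -0.00959812,  0.00814937, -0.05479302],
       [ 0.00621358,  0.18677731,  0.98238263,  1.18988818],
       [ 0.        ,  0.        ,  0.        ,  1.        ]])}
```

View pics/scene0.png

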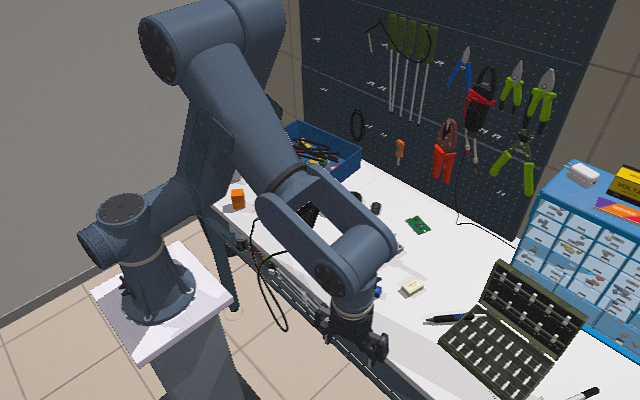

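View pics/top0.png

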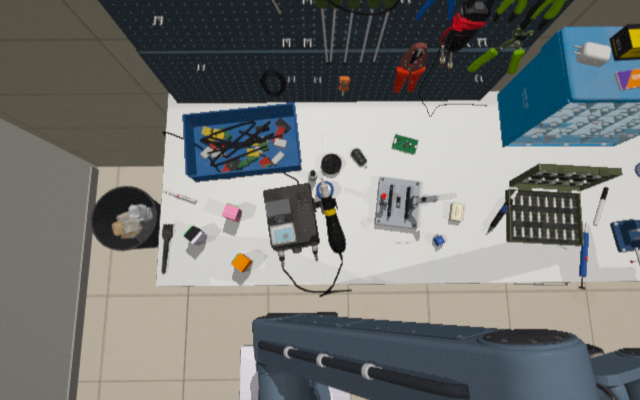

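The top view shows the fixture at about (398,203), the module standing with its green strip at about (194,235), and orange (241,262) and pink (232,212) look-alikes. I'll zoom in and measure.

```bash
cat > h.py <<'E'
from bench import bot
import numpy as np, cv2
from scipy.spatial.transform import Rotation as R
def K(n):
    c=bot.get_calibration(n); return 200/np.tan(np.radians(c["vertical_fov"])/2),c["cx"],c["cy"],np.array(c["T"])
def px2w(n,u,v,d):
    f,cx,cy,T=K(n); u,v,d=map(np.asarray,(u,v,d))
    P=np.stack([(u-cx)/f*d,-(v-cy)/f*d,-d,np.ones_like(d*1.0)],-1)
    return (P@T.T)[...,:3]
def ray(n,u,v,z):
    "point on pixel ray at height z"
    a=px2w(n,u,v,0.0);b=px2w(n,u,v,1.0); return a+(b-a)*(z-a[2])/(b[2]-a[2])
def w2px(n,P):
    f,cx,cy,T=K(n); p=np.linalg.inv(T)@np.r_[P,1]; return cx+f*p[0]/-p[2], cy+f*p[1]/p[2]
def cloud(n,d):
    v,u=np.mgrid[0:400,0:640]; return px2w(n,u,v,d)
def crop(p,u0,u1,v0,v1,name,k=6):
    cv2.imwrite("pics/"+name,cv2.resize(p[v0:v1,u0:u1],None,fx=k,fy=k,interpolation=cv2.INTER_CUBIC))
def tool():
    s=bot.sense(); q=s["tool_rot"]; return s["eef_pos"],R.from_quat([q[1],q[2],q[3],q[0]]),s
E
python3 - <<'E'
from h import *
p,d=bot.grab_frame("top"); np.save("d0.npy",d); np.save("p0.npy",p)
C=cloud("top",d)
crop(p,160,280,190,280,"c1.png",6); crop(p,350,470,165,255,"c2.png",6)
for t in ["module","terminals","fixture","nest","bar","bar_hinge","bar_button","catch","solder_reel","flux_bottle","tape_roll","fuse_box","relay_blue","driver_red","fob"]:
    r=bot.outline_of("top",t) if t not in("terminals","nest","bar_hinge","bar_button") else []
    q=bot.pinpoint("top",t)
    print(t,[(x["score"],x["pixel"],int(x["pixels"].sum())) for x in r[:3]],[(x["score"],x["pixel"]) for x in q[:3]])
print(bot.sense()["time"])
E
```

```text
module [(0.82, [240.7, 260.6], 256), (0.7, [231.8, 213.4], 268), (0.51, [196.5, 234.2], 304)] [(0.73, [232.7, 220.3]), (0.58, [247.0, 265.4]), (0.55, [198.3, 239.5])]
terminals [] [(0.83, [234.4, 255.9]), (0.8, [234.8, 205.4]), (0.66, [189.1, 228.4])]
fixture [(0.66, [402.0, 201.5], 2181)] [(0.55, [399.5, 203.7]), (0.17, [415.7, 199.3])]
nest [] [(0.69, [399.4, 200.4]), (0.18, [357.9, 160.9])]Traceback (most recent call last):
  File "<stdin>", line 7, in <module>
ValueError: it knows: bar_button, bar_hinge, driver_red, fixture, flux_bottle, fob, fuse_box, module, nest, relay_blue, solder_reel, tape_roll, terminals
```

View pics/c1.png

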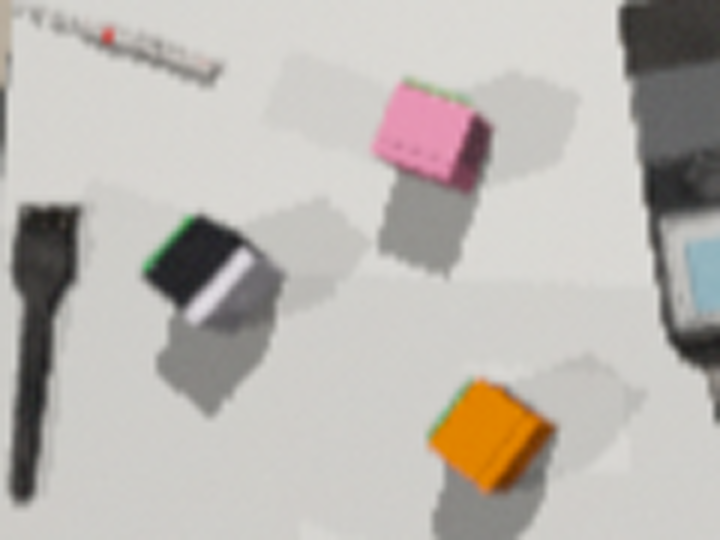

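View pics/c2.png

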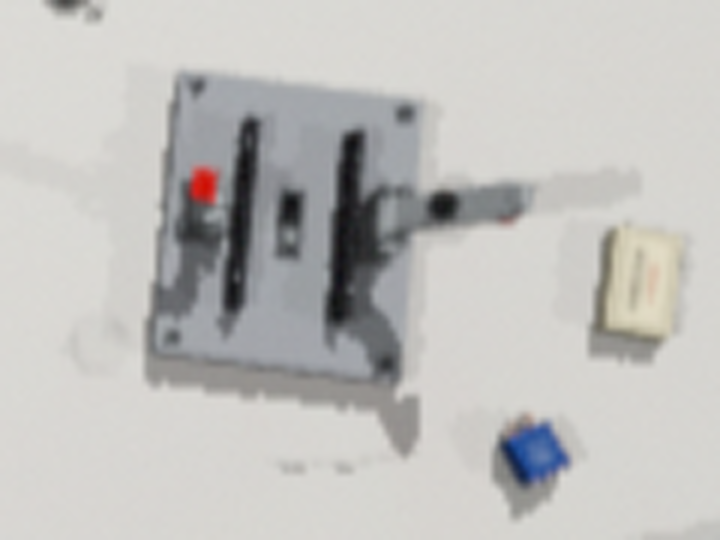

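```bash
python3 - <<'E'
from h import *
p,d=np.load("p0.npy"),np.load("d0.npy"); C=cloud("top",d)
# module region
for nm,(u0,u1,v0,v1) in dict(mod=(178,215,218,255)).items():
    P=C[v0:v1,u0:u1].reshape(-1,3); c=p[v0:v1,u0:u1].reshape(-1,3)
    m=P[:,2]>0.04
    print(m.sum(),np.percentile(P[m],[1,10,50,90,99],axis=0))
    mm=m&(P[:,2]<0.075)&(P[:,2]>0.05); print(cv2.minAreaRect((P[mm][:,:2]*1000).astype(np.float32)))
q=bot.grab_frame("top")
for t in ["bar_button","bar_hinge","nest","fixture"]:
    print(t,[(x["score"],x["pixel"],) for x in bot.pinpoint("top",t)[:2]])
F=C[165:255,350:440].reshape(-1,3)
m=(F[:,2]>0.015)&(F[:,2]<0.025); print(m.sum(),cv2.minAreaRect((F[m][:,:2]*1000).astype(np.float32)))
print(np.histogram(F[:,2],bins=np.arange(-.01,.15,.005)))
print(bot.sense()["time"])
E
```

```text
234 [[ 0.35470002 -0.05479302  0.04255669]
 [ 0.45672651  0.28002845  0.05358794]
 [ 0.474432    0.2975939   0.06137282]
 [ 0.49222048  0.31481549  0.06444871]
 [ 0.50103701  0.32281011  1.18988818]]
((477.4475402832031, 300.13037109375), (43.508384704589844, 41.938899993896484), 46.90416717529297)
bar_button [(0.53, [438.2, 201.2]), (0.28, [328.4, 162.7])]
bar_hinge [(0.45, [416.2, 201.1])]
nest [(0.93, [399.4, 200.3]), (0.32, [180.0, 192.5])]
fixture [(0.85, [398.5, 202.3])]
1514 ((548.8709716796875, -353.4371337890625), (200.9969024658203, 191.77359008789062), 81.76290893554688)
(array([  36, 2054, 3585,  247,   48,  534,  980,   99,   41,  107,   77,
         12,    3,    3,    3,    2,   32,   27,   16,   36,    9,    5,
          4,   16,   16,   12,   14,    9,   10,   15,   13]), array([-0.01 , -0.005,  0.   ,  0.005,  0.01 ,  0.015,  0.02 ,  0.025,
        0.03 ,  0.035,  0.04 ,  0.045,  0.05 ,  0.055,  0.06 ,  0.065,
        0.07 ,  0.075,  0.08 ,  0.085,  0.09 ,  0.095,  0.1  ,  0.105,
        0.11 ,  0.115,  0.12 ,  0.125,  0.13 ,  0.135,  0.14 ,  0.145]))
0.75
```

```bash
python3 - <<'E'
from h import *
p,d=np.load("p0.npy"),np.load("d0.npy")
crop(p,370,445,175,235,"c3.png",10)
crop(p,180,212,222,249,"c4.png",20)
cr=np.array([[178,72],[425,100],[400,382],[150,352]])/6+[350,165]
W=np.array([ray("top",u-.5+.08,v-.5+.08,0.02) for u,v in cr]); print(W.round(4)); print(W.mean(0))
for i in range(4): 
    e=W[(i+1)%4]-W[i]; print(np.linalg.norm(e),np.degrees(np.arctan2(e[1],e[0])))
for uv in[(399.4,200.3)]: print(ray("top",*uv,0.02))
print("fix",ray("top",398.5,202.3,0.0)); print("hinge",ray("top",416.2,201.1,.068)); 
C=cloud("top",d)
for u in range(412,442,2): print(u,C[199,u].round(3),C[200,u].round(3))
E
```

```text
[[ 0.6572 -0.2664  0.02  ]
 [ 0.6408 -0.3955  0.02  ]
 [ 0.4924 -0.3734  0.02  ]
 [ 0.5092 -0.2458  0.02  ]]
[ 0.57491043 -0.32025418  0.02      ]
0.13009005487829883 -97.21920199540706
0.1500606905343931 171.53950035414994
0.1287018713393149 82.50956515309869
0.14942780616190693 -7.932847519636102
[ 0.58041988 -0.32606257  0.02      ]
fix [ 0.57785729 -0.32751144  0.        ]
hinge [ 0.56823471 -0.36507401  0.068     ]
412 [ 0.579 -0.359  0.047] [ 0.579 -0.363  0.029]
414 [ 0.573 -0.357  0.076] [ 0.571 -0.357  0.074]
416 [ 0.573 -0.363  0.075] [ 0.57  -0.363  0.074]
418 [ 0.571 -0.365  0.088] [ 0.569 -0.366  0.084]
420 [ 0.569 -0.369  0.094] [ 0.566 -0.369  0.094]
422 [ 0.567 -0.372  0.106] [ 0.564 -0.372  0.105]
424 [ 0.566 -0.376  0.111] [ 0.563 -0.376  0.112]
426 [ 0.566 -0.382  0.11 ] [ 0.563 -0.382  0.11 ]
428 [ 0.565 -0.386  0.117] [ 0.562 -0.386  0.116]
430 [ 0.563 -0.389  0.124] [ 0.56  -0.389  0.123]
432 [ 0.561 -0.391  0.135] [ 0.56  -0.393  0.128]
434 [ 0.56  -0.396  0.138] [ 0.558 -0.396  0.138]
436 [ 0.56  -0.402  0.139] [ 0.557 -0.4    0.142]
438 [ 0.559 -0.405  0.144] [ 0.556 -0.405  0.143]
440 [ 0.588 -0.461 -0.002] [ 0.585 -0.461 -0.003]
```

View c3,c4.

View pics/c3.png

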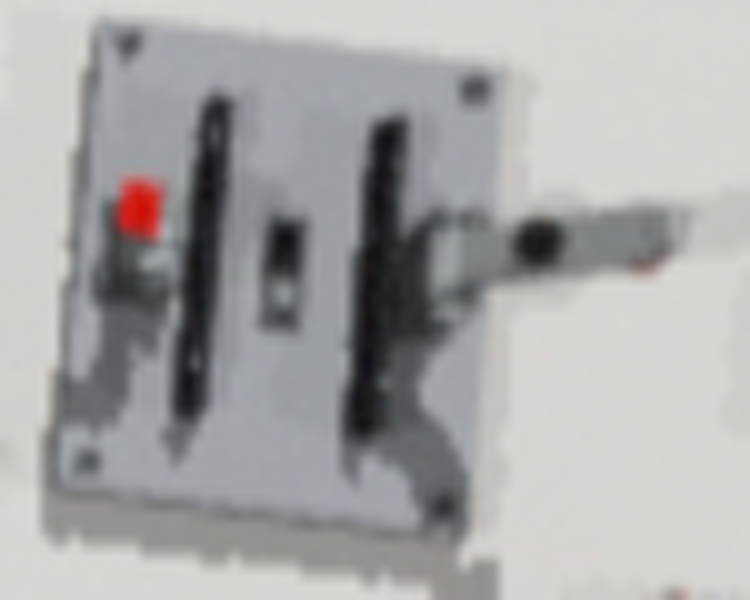

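View pics/c4.png

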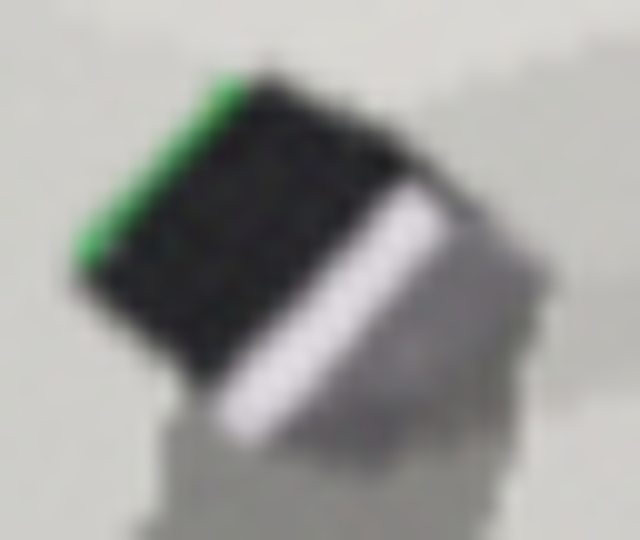

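```bash
python3 - <<'E'
from h import *
g=lambda u,v,z:ray("top",180+u/20-.475,222+v/20-.475,z)
a,b=g(243,442,.06),g(448,220,.06); e=b-a; print("base",a,b,np.linalg.norm(e),np.degrees(np.arctan2(e[1],e[0])))
a2,b2=g(78,268,.06),g(265,78,.06); e=b2-a2; print("top",a2,b2,np.linalg.norm(e),np.degrees(np.arctan2(e[1],e[0])))
print((a+b)/2,(a2+b2)/2,(a2+b2)/2-(a+b)/2)
print("pin",ray("top",370+28.2-.45,175+29.2-.45,.024), "slot",ray("top",370+28.4-.45,175+27.3-.45,.02))
c=np.array([.575,-.320]);
p=ray("top",370+28.2-.45,175+29.2-.45,.024)[:2];s=ray("top",370+28.4-.45,175+27.3-.45,.02)[:2]
r=np.radians(-7.8);M=np.array([[np.cos(r),np.sin(r)],[-np.sin(r),np.cos(r)]])
print(M@(p-c),M@(s-c))
E
```

```text
base [0.44909337 0.30072741 0.06      ] [0.48148628 0.27213492 0.06      ] 0.04320683507236563 -41.43412512500394
top [0.47494595 0.32626362 0.06      ] [0.50286824 0.30012648 0.06      ] 0.03824662124424368 -43.108664116542464
[0.46528983 0.28643117 0.06      ] [0.48890709 0.31319505 0.06      ] [0.02361727 0.02676388 0.        ]
pin [ 0.56880548 -0.31944683  0.024     ] slot [ 0.57554873 -0.32128604  0.02      ]
[-0.00621228 -0.00029264] [ 0.00071819 -0.00119967]
```

```bash
cat >> h.py <<'E'
def axes(a,y):
    a=np.array(a,float);a/=np.linalg.norm(a);y=np.array(y,float);y-=a*(a@y);y/=np.linalg.norm(y)
    return R.from_matrix(np.stack([a,y,np.cross(a,y)],1))
def plan(p,r,p1,r1,n,g,dec=2):
    "rows from pose to pose; shift along axes at the row's start, then turn"
    rows=[];rv=(r.inv()*r1).as_rotvec();r0=r;p0=p.copy()
    for i in range(1,n+1):
        rt=r0*R.from_rotvec(rv*i/n);pt=p0+(p1-p0)*i/n
        dt=np.round((r.inv()*rt).as_rotvec()/np.radians(6),dec);ds=np.round(r.inv().apply(pt-p)/.04,dec)
        rows.append(list(dt)+list(ds)+[g]);p=p+r.apply(ds*.04);r=r*R.from_rotvec(dt*np.radians(6))
    m=np.array(rows);print("max",abs(m[:,:3]).max(),abs(m[:,3:6]).max())
    print("["+",  ".join(",".join(f"{x:g}" for x in w) for w in rows)+"]")
    return p,r
E
python3 - <<'E'
from h import *
p,r,s=tool(); print(p,r.as_matrix().round(3))
d=np.load("d0.npy");C=cloud("top",d)
# height map
P=C.reshape(-1,3);
for x in np.arange(.80,.25,-.04):
    print(f"{x:.2f}",*[f"{int(1000*max([0]+list(np.percentile(P[m][:,2],[97])) if (m:=(abs(P[:,0]-x)<.02)&(abs(P[:,1]-y)<.02)&(P[:,2]<.6)).sum()>3 else [0])):4d}" for y in np.arange(.44,-.6,-.04)])
print([f"{y:.2f}" for y in np.arange(.44,-.6,-.04)])
E
```

```text
[ 0.16660545 -0.6023738   0.23934354] [[-0.     0.267 -0.964]
 [-0.    -0.964 -0.267]
 [-1.     0.     0.   ]]
0.80    8   10   11   97   57   58   59   58   59   58   56   96    6    6    5    5    5    4    5    7    7    4    4    4    4    5
0.76    4    5    6   97   58   57   61   59   60   57   33   98    5    6    4    5   13    4    4    8   10    6    5    4    4    4
0.72    3    6    5   98   56   59   58   57   52   34   31   97    5   21   23   20   15   13    4    4    6    5    4    5    4    4
0.68    3    5    6   97    8   58   78   78   80   79   79   91   81   36   23   19    7    5    5    4    4    5    4    4    4    4
0.64    3    6    5   95   79   78   77    5    5    6    7   20   63  127   39    5    5    5   27   25   25   22    4    4    4    4
0.60    3    7   12   13    5    5    5    5    5  110  110  110  111  128  108    5    5   21   88   37   74   23    4    4    4    5
0.56    2    6    5    6    5    6   64   62    5  164  166  166  110  117  114    6    5   22   85   25  110  142    5   20   22    4
0.52    4   12    7    6    5    4   63   61
[... 423 characters left out ...]
40   20   25   35   16    5    5    4    4    4    4    4    4    4    3
0.36    1   10    5    5    6    6    5   63    5    5   22   15    4    5    9    5    5    5    4    5    4    4    4    4    4    3
0.32    1    6    4    5    5    5    3    4    5    4    5    8    4    3    7    4    4    3    4    4    4    4    4    3    4    4
0.28    0    0    0    0    0    0    0    0    0  306  378  458  526  595  597  598  597    0    0    0    0    0    0    0    0    0
['0.44', '0.40', '0.36', '0.32', '0.28', '0.24', '0.20', '0.16', '0.12', '0.08', '0.04', '0.00', '-0.04', '-0.08', '-0.12', '-0.16', '-0.20', '-0.24', '-0.28', '-0.32', '-0.36', '-0.40', '-0.44', '-0.48', '-0.52', '-0.56']
```

```bash
python3 - <<'E'
from h import *
for u,v in [(197,201.7),(180,196.5),(167,226),(172,226),(165,260),(222,210),(240,263)]: print(u,v,ray("top",u,v,.006).round(3))
h=np.array([np.cos(np.radians(48)),np.sin(np.radians(48)),0]);z=np.array([0,0,1]);ym=np.array([h[1],-h[0],0])
p,r,s=tool()
c30,s30=np.cos(np.pi/6),.5
a0=-c30*z-s30*h
# candidates y
for sg in(1,-1):
    r1=axes(a0,sg*ym); print(sg,np.degrees((r.inv()*r1).magnitude()))
down=axes([0,0,-1],[.267,-.964,0])
# module y axis right-handed: module x=-z(down? -x up => x=down), z=h ; y=z x x
print("ym",np.cross(h,-z),ym)
# tool y azimuth vs q
q=s["q"];print(np.degrees(np.arctan2(-.964,.267)),np.degrees(q[0]),np.degrees(q[5]))
E
```

```text
197 201.7 [0.585 0.308 0.006]
180 196.5 [0.602 0.362 0.006]
167 226 [0.509 0.397 0.006]
172 226 [0.509 0.381 0.006]
165 260 [0.405 0.396 0.006]
222 210 [0.558 0.228 0.006]
240 263 [0.393 0.168 0.006]
1 43.98175801265099
-1 148.5954489055728
ym [-0.74314483  0.66913061  0.        ] [ 0.74314483 -0.66913061  0.        ]
-74.5188140721765 -84.76941393412396 -10.227410933283938
```

```bash
cat >> h.py <<'E'
h=np.array([np.cos(np.radians(48)),np.sin(np.radians(48)),0]);z=np.array([0,0,1.]);ym=np.array([h[1],-h[0],0])
a0=-np.cos(np.pi/6)*z-.5*h
E
python3 - <<'E'
from h import *
p,r,s=tool()
rd=axes([0,0,-1],ym)
p,r=plan(p,r,np.array([.46,-.15,.34]),axes([0,0,-1],[.5,-.866,0]),15,1)
p,r=plan(p,r,np.array([.50,.25,.30]),axes(a0,ym),12,1)
E
```

```text
max 0.17 0.79
[-0.16,0,-0,-0.17,-0.6,-0.67,1,  -0.16,0,-0,-0.17,-0.58,-0.68,1,  -0.16,0,-0,-0.16,-0.57,-0.7,1,  -0.17,0,-0,-0.17,-0.57,-0.7,1,  -0.16,0,-0,-0.17,-0.55,-0.71,1,  -0.16,0,-0,-0.17,-0.53,-0.72,1,  -0.16,0,-0,-0.16,-0.53,-0.73,1,  -0.16,0,-0,-0.17,-0.51,-0.74,1,  -0.16,0,-0,-0.17,-0.5,-0.74,1,  -0.17,0,-0,-0.17,-0.49,-0.76,1,  -0.16,0,-0,-0.17,-0.47,-0.76,1,  -0.16,0,-0,-0.16,-0.46,-0.77,1,  -0.16,0,-0,-0.17,-0.45,-0.78,1,  -0.16,0,-0,-0.17,-0.44,-0.79,1,  -0.16,0,-0,-0.17,-0.42,-0.79,1]
max 0.42 0.68
[-0.24,-0.41,0.07,0.08,-0.68,-0.49,1,  -0.25,-0.42,0.06,0.06,-0.67,-0.51,1,  -0.24,-0.41,0.07,0.03,-0.65,-0.53,1,  -0.25,-0.41,0.06,0,-0.65,-0.54,1,  -0.24,-0.42,0.07,-0.02,-0.62,-0.56,1,  -0.25,-0.41,0.06,-0.06,-0.61,-0.58,1,  -0.24,-0.41,0.07,-0.08,-0.6,-0.58,1,  -0.25,-0.42,0.06,-0.11,-0.58,-0.6,1,  -0.24,-0.41,0.07,-0.15,-0.57,-0.61,1,  -0.25,-0.41,0.07,-0.17,-0.55,-0.61,1,  -0.24,-0.41,0.06,-0.21,-0.53,-0.62,1,  -0.24,-0.42,0.07,-0.23,-0.51,-0.63,1]
```

```bash
python3 -m jog '[-0.16,0,0,-0.17,-0.6,-0.67,1,  -0.16,0,0,-0.17,-0.58,-0.68,1,  -0.16,0,0,-0.16,-0.57,-0.7,1,  -0.17,0,0,-0.17,-0.57,-0.7,1,  -0.16,0,0,-0.17,-0.55,-0.71,1,  -0.16,0,0,-0.17,-0.53,-0.72,1,  -0.16,0,0,-0.16,-0.53,-0.73,1,  -0.16,0,0,-0.17,-0.51,-0.74,1,  -0.16,0,0,-0.17,-0.5,-0.74,1,  -0.17,0,0,-0.17,-0.49,-0.76,1,  -0.16,0,0,-0.17,-0.47,-0.76,1,  -0.16,0,0,-0.16,-0.46,-0.77,1,  -0.16,0,0,-0.17,-0.45,-0.78,1,  -0.16,0,0,-0.17,-0.44,-0.79,1,  -0.16,0,0,-0.17,-0.42,-0.79,1]' 40
python3 -m jog '[-0.24,-0.41,0.07,0.08,-0.68,-0.49,1,  -0.25,-0.42,0.06,0.06,-0.67,-0.51,1,  -0.24,-0.41,0.07,0.03,-0.65,-0.53,1,  -0.25,-0.41,0.06,0,-0.65,-0.54,1,  -0.24,-0.42,0.07,-0.02,-0.62,-0.56,1,  -0.25,-0.41,0.06,-0.06,-0.61,-0.58,1,  -0.24,-0.41,0.07,-0.08,-0.6,-0.58,1,  -0.25,-0.42,0.06,-0.11,-0.58,-0.6,1,  -0.24,-0.41,0.07,-0.15,-0.57,-0.61,1,  -0.25,-0.41,0.07,-0.17,-0.55,-0.61,1,  -0.24,-0.41,0.06,-0.21,-0.53,-0.62,1,  -0.24,-0.42,0.07,-0.23,-0.51,-0.63,1]'
python3 - <<'E'
from h import *
p,r,s=tool(); print(s["q"],r.as_matrix().round(3))
im,d=bot.grab_frame("top"); cv2.imwrite("pics/t1.png",im); crop(im,150,270,180,270,"c5.png",6)
im,d=bot.grab_frame("scene"); cv2.imwrite("pics/s1.png",im)
G=np.array([.477,.300,.032]); r1=axes(a0,ym)
print("needed turn", (r.inv()*r1).as_rotvec()/np.radians(6))
pre=G-.085*a0; print(pre)
plan(p,r,pre,r1,6,1)
E
```

```text
time: 2.25
eef_pos: [0.4606, -0.1486, 0.3406]
tool_rot: [0.183, 0.683, 0.183, -0.683]
force: [1.0, -0.9, -0.3]
grip_width: 1.0
time: 3.45
eef_pos: [0.5001, 0.2516, 0.3]
tool_rot: [-0.353, -0.456, -0.203, 0.791]
force: [0.5, -0.5, 0.2]
grip_width: 1.0
[ 0.38194424  0.608192    1.21100093 -0.2293551   1.79551105  1.11696431] [[-0.334  0.744 -0.579]
 [-0.373 -0.668 -0.643]
 [-0.865  0.001  0.501]]
needed turn [ 0.00482224  0.01173148 -0.01136591]
[0.50543805 0.33158366 0.10561216]
max 0.01 0.64
[0,0,-0,0.57,-0.21,-0.63,1,  0,0,-0,0.57,-0.2,-0.64,1,  0,0.01,-0.01,0.57,-0.21,-0.63,1,  0,-0,0,0.57,-0.21,-0.63,1,  0,-0,0,0.57,-0.2,-0.63,1,  0,0,-0,0.57,-0.21,-0.64,1]
```

View pics/s1.png

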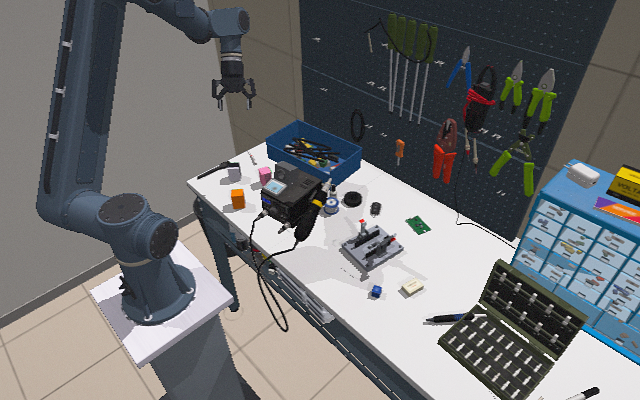

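```bash
python3 -m jog '[0,0,0,0.57,-0.21,-0.63,1,  0,0,0,0.57,-0.2,-0.64,1,  0,0.01,-0.01,0.57,-0.21,-0.63,1,  0,0,0,0.57,-0.21,-0.63,1,  0,0,0,0.57,-0.2,-0.63,1,  0,0,0,0.57,-0.21,-0.64,1]'
python3 - <<'E'
from h import *
p,r,s=tool(); print(p)
im,d=bot.grab_frame("top"); cv2.imwrite("pics/t2.png",im); crop(im,150,270,180,270,"c6.png",6)
im,d=bot.grab_frame("scene"); crop(im,220,340,120,240,"c7.png",5)
E
```

```text
time: 4.15
eef_pos: [0.5059, 0.3299, 0.1047]
tool_rot: [-0.351, -0.458, -0.203, 0.791]
force: [0.7, 0.2, 0.2]
grip_width: 0.999
[0.50590922 0.32993986 0.10470979]
```

View pics/c6.png

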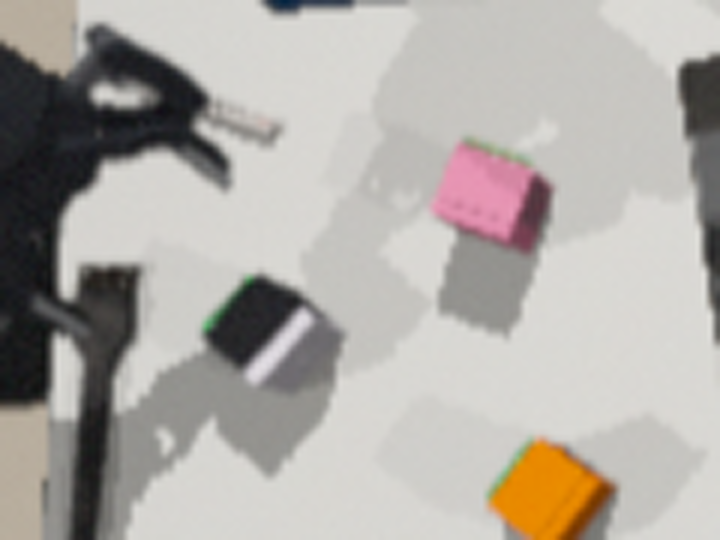

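View pics/c7.png

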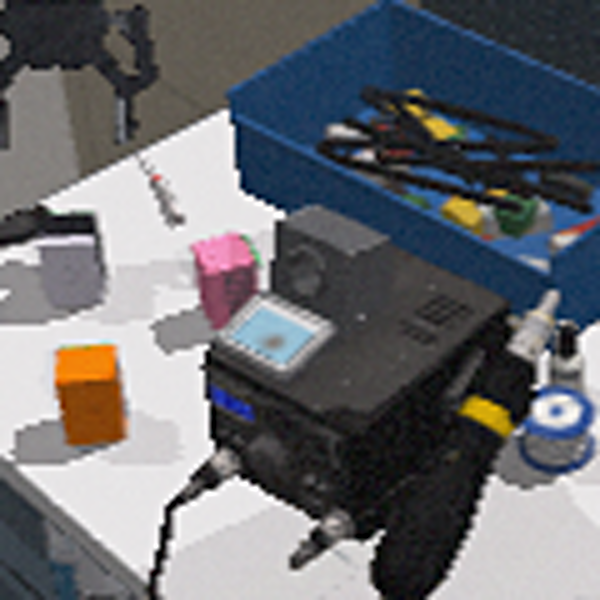

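```bash
python3 -m jog '[0,0,0,0.6,-0.02,0,1, 0,0,0,0.6,-0.02,0,1, 0,0,0,0.5,0,0,1, 0,0,0,0.44,0,0,1, 0,0,0,0.3,0,0,1, 0,0,0,0,0,0,1]'
python3 - <<'E'
from h import *
p,r,s=tool(); print(p,s["force"])
im,d=bot.grab_frame("top"); crop(im,150,270,180,270,"c8.png",6)
E
```

```text
time: 4.85
eef_pos: [0.4711, 0.2938, 0.0212]
tool_rot: [-0.351, -0.456, -0.203, 0.792]
force: [0.3, 0.2, 0.3]
grip_width: 1.002
[0.47110868 0.29382785 0.02122995] [0.29536514 0.15225199 0.31968366]
```

View pics/c8.png

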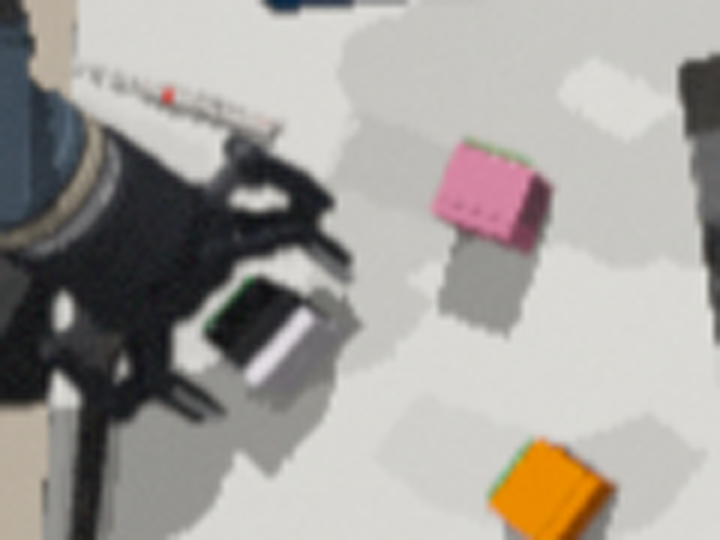

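```bash
python3 -m jog '[0,0,0,0,0,0,0.55, 0,0,0,0,0,0,0.5, 0,0,0,0,0,0,0.4, 0,0,0,0,0,0,0.3, 0,0,0,0,0,0,0.3,0,0,0,0,0,0,0.3]' 60
python3 - <<'E'
from h import *
p,r,s=tool(); print(p,s["force"],s["grip_width"]*85)
im,d=bot.grab_frame("top"); crop(im,150,270,180,270,"c9.png",6)
E
```

```text
time: 5.5
eef_pos: [0.4728, 0.2956, 0.0219]
tool_rot: [-0.352, -0.458, -0.203, 0.79]
force: [1.5, 1.3, 4.8]
grip_width: 0.486
[0.47279639 0.2956396  0.02185488] [1.52389561 1.32891827 4.8081419 ] 41.28048984343081
```

View pics/c9.png

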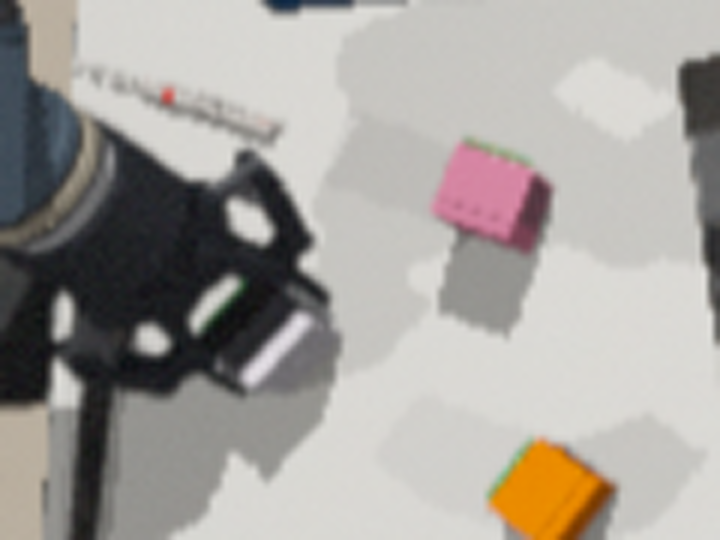

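```bash
python3 -m jog '[0,0,0,0,0,0,0.6, 0,0,0,0,0,0,0.6, 0,0,0,0,0,0,0.6, 0,0,0,-0.05,0,-0.1,0.6, 0,0,0,-0.05,0,-0.1,0.6, 0,0,0,0,0,0,0.45, 0,0,0,0,0,0,0.3, 0,0,0,0,0,0,0.3, 0,0,0,0,0,0,0.3]' 60
python3 - <<'E'
from h import *
p,r,s=tool(); print(p,s["force"],s["grip_width"]*85)
im,d=bot.grab_frame("top"); crop(im,150,270,180,270,"c10.png",6)
E
```

```text
time: 6.45
eef_pos: [0.4778, 0.3018, 0.0204]
tool_rot: [-0.352, -0.457, -0.204, 0.791]
force: [0.7, 0.5, -0.2]
grip_width: 0.484
[0.47777581 0.30183622 0.02039201] [ 0.71560539  0.45271027 -0.15440176] 41.171248421483085
```

View pics/c10.png

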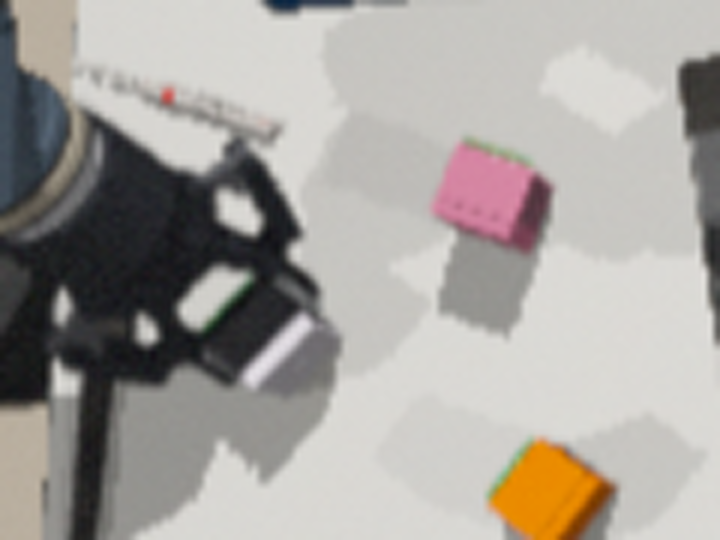

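```bash
python3 - <<'E'
from h import *
p,r,s=tool()
p,r=plan(p,r,np.array([.49,.315,.11]),r,4,.3)
az=np.radians(36);h2=np.array([np.cos(az),np.sin(az),0]);y2=np.array([h2[1],-h2[0],0])
a1=np.cos(np.pi/6)*h2-.5*z
p,r=plan(p,r,np.array([.511,.322,.12]),axes(a1,y2),16,.3)
E
```

```text
max 0.0 0.55
[0,0,0,-0.54,0,0.18,0.3,  0,0,0,-0.54,0,0.18,0.3,  0,0,0,-0.54,0,0.19,0.3,  0,0,0,-0.55,0.01,0.18,0.3]
max 0.94 0.04
[0.13,0.93,0.04,-0.03,0.02,-0.02,0.3,  0.14,0.94,0.03,-0.02,0.01,-0.02,0.3,  0.13,0.93,0.04,-0.03,0.02,-0.02,0.3,  0.13,0.93,0.03,-0.02,0.02,-0.03,0.3,  0.14,0.94,0.04,-0.02,0.01,-0.03,0.3,  0.13,0.93,0.04,-0.01,0.02,-0.03,0.3,  0.13,0.93,0.03,-0.02,0.01,-0.03,0.3,  0.14,0.94,0.04,-0.01,0.02,-0.04,0.3,  0.13,0.93,0.04,-0,0.01,-0.03,0.3,  0.13,0.93,0.03,-0.01,0.02,-0.04,0.3,  0.14,0.93,0.04,0.01,0.01,-0.03,0.3,  0.13,0.94,0.03,-0,0.01,-0.04,0.3,  0.14,0.93,0.04,0.01,0.01,-0.03,0.3,  0.13,0.93,0.04,0.01,0.02,-0.03,0.3,  0.13,0.94,0.03,0.01,0.01,-0.04,0.3,  0.14,0.93,0.04,0.02,0.01,-0.03,0.3]
```

```bash
python3 -m jog '[0,0,0,-0.54,0,0.18,0.3,  0,0,0,-0.54,0,0.18,0.3,  0,0,0,-0.54,0,0.19,0.3,  0,0,0,-0.55,0.01,0.18,0.3]'
python3 -m jog '[0.13,0.93,0.04,-0.03,0.02,-0.02,0.3,  0.14,0.94,0.03,-0.02,0.01,-0.02,0.3,  0.13,0.93,0.04,-0.03,0.02,-0.02,0.3,  0.13,0.93,0.03,-0.02,0.02,-0.03,0.3,  0.14,0.94,0.04,-0.02,0.01,-0.03,0.3,  0.13,0.93,0.04,-0.01,0.02,-0.03,0.3,  0.13,0.93,0.03,-0.02,0.01,-0.03,0.3,  0.14,0.94,0.04,-0.01,0.02,-0.04,0.3,  0.13,0.93,0.04,0,0.01,-0.03,0.3,  0.13,0.93,0.03,-0.01,0.02,-0.04,0.3,  0.14,0.93,0.04,0.01,0.01,-0.03,0.3,  0.13,0.94,0.03,0,0.01,-0.04,0.3,  0.14,0.93,0.04,0.01,0.01,-0.03,0.3,  0.13,0.93,0.04,0.01,0.02,-0.03,0.3,  0.13,0.94,0.03,0.01,0.01,-0.04,0.3,  0.14,0.93,0.04,0.02,0.01,-0.03,0.3, 0,0,0,0,0,0,0.3]'
python3 - <<'E'
from h import *
p,r,s=tool(); print(p,s["q"].round(2),s["force"],s["grip_width"]*85); print(r.as_matrix().round(3))
im,d=bot.grab_frame("top"); crop(im,150,270,170,290,"c11.png",5)
im,d=bot.grab_frame("scene"); crop(im,160,340,100,240,"c12.png",4)
E
```

```text
time: 6.9
eef_pos: [0.4892, 0.3146, 0.1104]
tool_rot: [-0.352, -0.456, -0.204, 0.792]
force: [0.6, 0.9, -2.6]
grip_width: 0.488
time: 8.6
eef_pos: [0.4876, 0.3432, 0.1126]
tool_rot: [0.142, 0.824, 0.329, -0.439]
force: [0.5, -0.0, -2.4]
grip_width: 0.482
[0.48758842 0.3431727  0.11260879] [ 0.28  0.63  2.05  1.84  0.31 -0.63] [ 0.52742169 -0.02090135 -2.37570058] 40.98801255287539
[[ 0.398  0.668 -0.629]
 [ 0.418 -0.742 -0.524]
 [-0.817 -0.054 -0.575]]
```

View pics/c11.png

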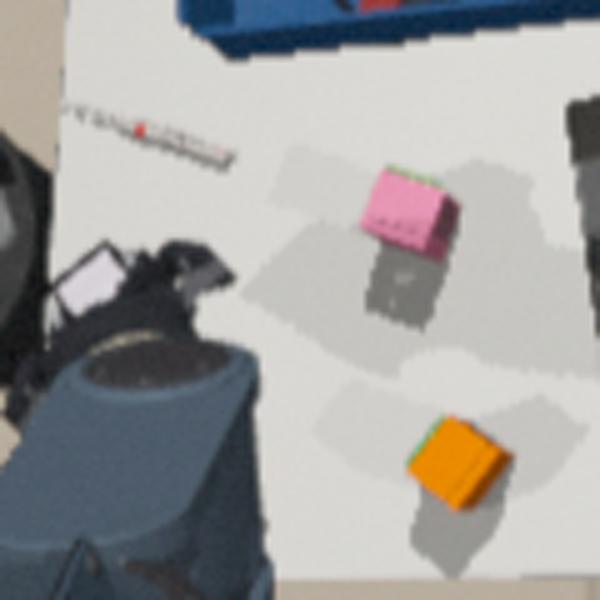

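View pics/c12.png

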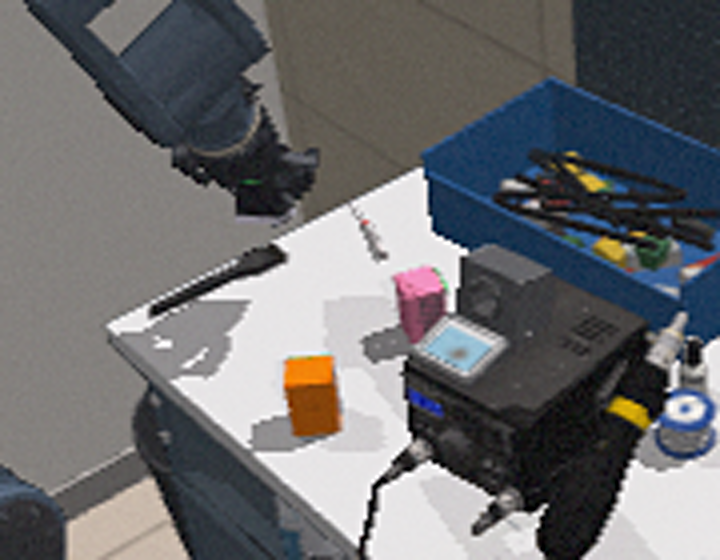

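```bash
python3 - <<'E'
from h import *
p,r,s=tool()
az=np.radians(40);h2=np.array([np.cos(az),np.sin(az),0]);y2=np.array([h2[1],-h2[0],0])
a1=np.cos(np.pi/6)*h2-.5*z
plan(p,r,np.array([.511,.328,.12]),axes(a1,y2),8,.3)
E
```

```text
max 0.52 0.09
[-0.02,0.52,0.07,-0.01,0.08,-0.03,0.3,  -0.01,0.51,0.08,-0.01,0.08,-0.03,0.3,  -0.02,0.52,0.07,-0,0.08,-0.03,0.3,  -0.02,0.52,0.08,-0.01,0.09,-0.03,0.3,  -0.02,0.51,0.07,0,0.08,-0.03,0.3,  -0.01,0.52,0.08,0,0.08,-0.03,0.3,  -0.02,0.52,0.07,0.01,0.08,-0.02,0.3,  -0.02,0.51,0.08,0,0.08,-0.03,0.3]
```

```bash
python3 -m jog '[-0.02,0.52,0.07,-0.01,0.08,-0.03,0.3,  -0.01,0.51,0.08,-0.01,0.08,-0.03,0.3,  -0.02,0.52,0.07,0,0.08,-0.03,0.3,  -0.02,0.52,0.08,-0.01,0.09,-0.03,0.3,  -0.02,0.51,0.07,0,0.08,-0.03,0.3,  -0.01,0.52,0.08,0,0.08,-0.03,0.3,  -0.02,0.52,0.07,0.01,0.08,-0.02,0.3,  -0.02,0.51,0.08,0,0.08,-0.03,0.3, 0,0,0,0,0,0,0.3]'
python3 - <<'E'
from h import *
p,r,s=tool(); print(p,s["q"].round(2),s["force"],s["grip_width"]*85); print(r.as_matrix().round(3))
E
```

```text
time: 9.6
eef_pos: [0.5102, 0.3292, 0.1185]
tool_rot: [0.088, 0.906, 0.332, -0.248]
force: [-0.5, -0.4, -2.9]
grip_width: 0.482
[0.51015581 0.32921606 0.11854835] [ 0.17  0.85  2.25  2.6   1.   -1.54] [-0.54191702 -0.42386053 -2.94376039] 40.99157723715328
[[ 0.656  0.645 -0.391]
 [ 0.558 -0.764 -0.324]
 [-0.508 -0.005 -0.861]]
```

```bash
python3 - <<'E'
from h import *
im,d=bot.grab_frame("top"); crop(im,130,330,160,310,"c13.png",4)
im,d=bot.grab_frame("scene"); crop(im,60,340,40,240,"c14.png",3)
E
```

```text
(no output)
```

View pics/c13.png

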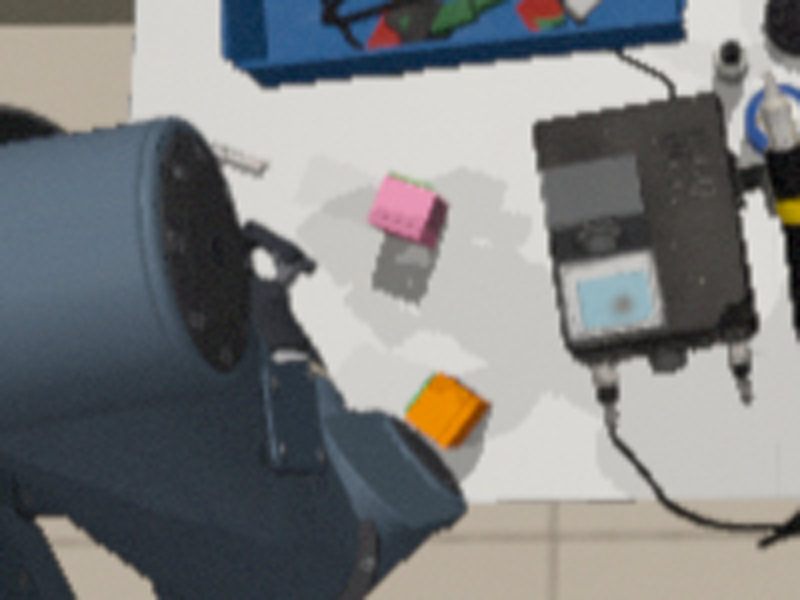

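View pics/c14.png

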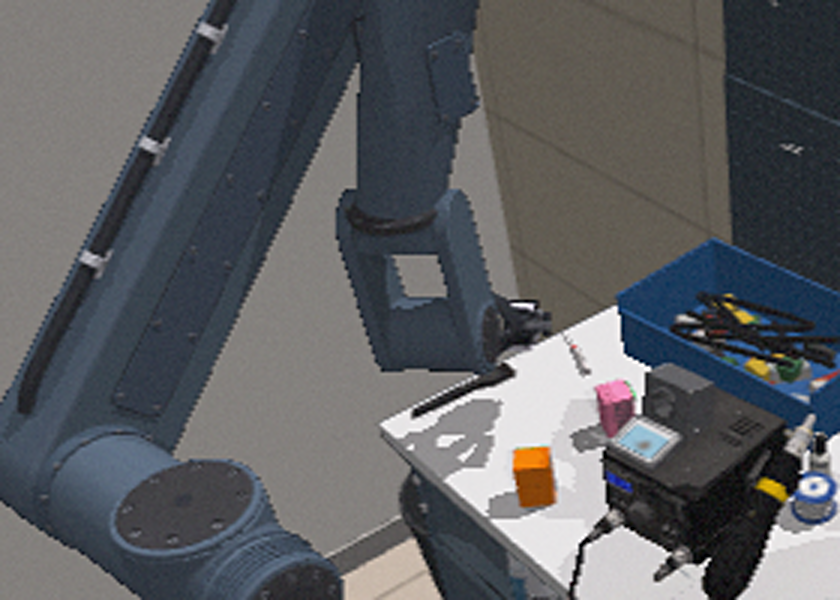

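```bash
python3 - <<'E'
from h import *
im,d=bot.grab_frame("scene"); C=cloud("scene",d)
for v in range(120,166,3):
    for u in (190,200,210,220,225,235): 
        pass
sub=C[100:175,170:245]; m=(sub[...,2]>.03)&(sub[...,2]<.4)&(sub[...,0]>.2)
P=sub[m]; 
for x in np.arange(.24,.56,.03): 
    q=P[abs(P[:,0]-x)<.015]
    if len(q): i=q[:,2].argmin(); print(round(x,2),len(q),q[i].round(3), q[:,1].min().round(3),q[:,1].max().round(3))
E
```

```text
0.24 76 [0.254 0.178 0.267] 0.172 0.187
0.27 441 [0.281 0.186 0.23 ] 0.141 0.195
0.3 493 [0.311 0.141 0.238] 0.103 0.219
0.33 483 [0.345 0.117 0.229] 0.096 0.223
0.36 241 [0.351 0.12  0.229] 0.109 0.146
0.39 44 [0.376 0.136 0.266] 0.134 0.153
0.42 61 [0.431 0.231 0.159] 0.195 0.236
0.45 54 [0.463 0.238 0.166] 0.216 0.261
0.48 92 [0.48  0.308 0.095] 0.219 0.308
0.51 44 [0.521 0.314 0.09 ] 0.238 0.351
0.54 10 [0.532 0.321 0.128] 0.311 0.331
```

```bash
python3 - <<'E'
from h import *
p,r,s=tool()
q=[-0.352,-0.457,-0.204,0.791]; r0=R.from_quat([q[1],q[2],q[3],q[0]])
hm=np.array([np.cos(np.radians(48)),np.sin(np.radians(48)),0])
mx=r0.inv().apply([0,0,-1.]); mz=r0.inv().apply(h)
print("mx",r.apply(mx).round(3),"mz",r.apply(mz).round(3))
# correct so mz -> up
w=r.apply(mz); ax=np.cross(w,[0,0,1]); rc=R.from_rotvec(ax)
r1=rc*r
az=np.degrees(np.arctan2(*r1.apply(mx)[[1,0]])); print("az",az, r1.apply(mx).round(4))
p,r=plan(p,r,np.array([.518,.334,.060]),r1,3,.3)
p,r=plan(p,r,np.array([.518,.334,.026]),r1,3,.3)
E
```

```text
mx [ 0.765  0.644 -0.008] mz [0.008 0.003 1.   ]
az 40.12237489570099 [ 0.7647  0.6444 -0.    ]
max 0.03 0.4
[-0.01,0.02,0,0.31,0.01,0.4,0.3,  -0,0.03,0.01,0.32,0.01,0.4,0.3,  -0.01,0.02,0,0.31,0.02,0.4,0.3]
max 0.0 0.25
[-0,0,0,0.14,-0,0.24,0.3,  -0,0,0,0.14,-0,0.25,0.3,  -0,0,0,0.15,-0,0.24,0.3]
```

```bash
python3 -m jog '[-0.01,0.02,0,0.31,0.01,0.4,0.3,  0,0.03,0.01,0.32,0.01,0.4,0.3,  -0.01,0.02,0,0.31,0.02,0.4,0.3,  0,0,0,0.14,0,0.24,0.3,  0,0,0,0.14,0,0.25,0.3,  0,0,0,0.15,0,0.24,0.3,0,0,0,0,0,0,0.3]'
python3 -m jog '[0,0,0,0.025,0,0.04,0.3, 0,0,0,0.025,0,0.04,0.3]'
python3 - <<'E'
from h import *
p,r,s=tool(); print(p,s["q"].round(2),s["force"],s["wrist_torque"]); print(r.as_matrix().round(3))
E
```

```text
time: 10.45
eef_pos: [0.5183, 0.3335, 0.0251]
tool_rot: [0.089, 0.907, 0.331, -0.243]
force: [-0.4, -1.1, -2.8]
grip_width: 0.49
time: 10.65
eef_pos: [0.5183, 0.3336, 0.0245]
tool_rot: [0.088, 0.908, 0.331, -0.241]
force: [-6.6, -6.3, 13.7]
grip_width: 0.48
[0.51825791 0.33362798 0.02454594] [ 0.18  1.11  2.19  2.66  1.19 -1.66] [-6.59713509 -6.34596415 13.72014986] [ 0.30554228 -0.16435503  0.02601905]
[[ 0.665  0.644 -0.379]
 [ 0.559 -0.765 -0.319]
 [-0.495  0.001 -0.869]]
```

```bash
python3 - <<'E'
from h import *
im,d=bot.grab_frame("top"); crop(im,150,250,170,250,"c15.png",7)
im,d=bot.grab_frame("scene"); crop(im,190,290,120,220,"c16.png",6)
print(bot.sense()["force"])
E
```

```text
[-3.37250868 -2.91172672  6.39021648]
```

View pics/c15.png

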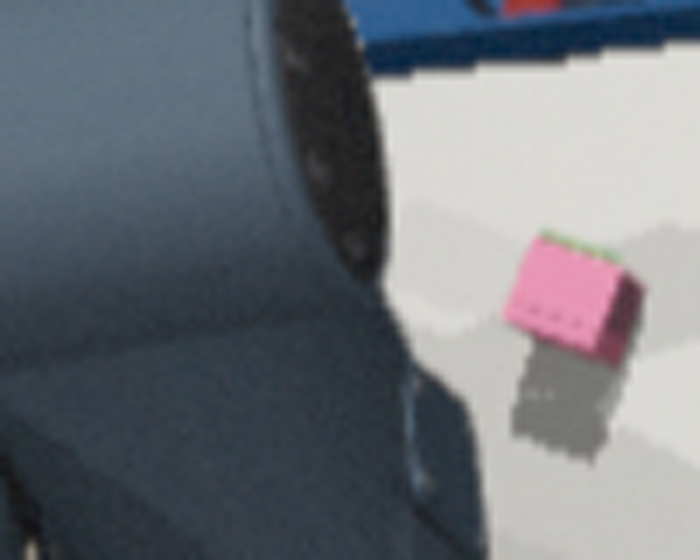

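View pics/c16.png

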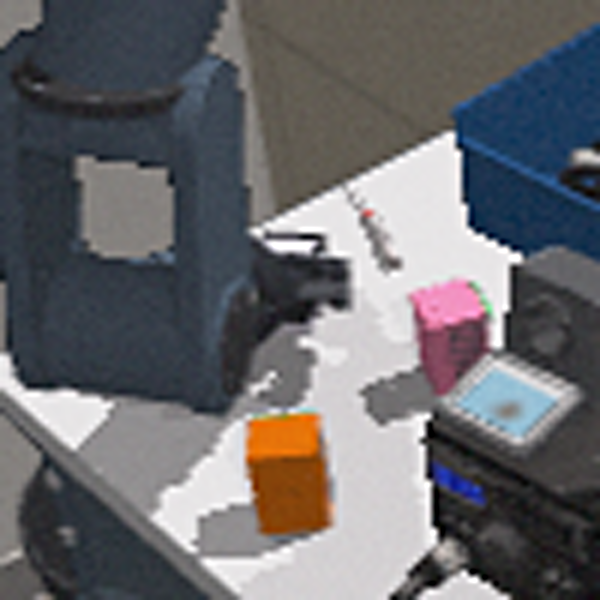

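```bash
python3 -m jog '[0,0,0,0,0,0,0.3, 0,0,0,0.02,0,0.03,0.3, 0,0,0,0.02,0,0.03,0.3]' 20
python3 - <<'E'
from h import *
p,r,s=tool(); print(p,s["force"],s["wrist_torque"],s["grip_width"]); 
E
```

```text
time: 11.05
eef_pos: [0.5183, 0.3336, 0.0245]
tool_rot: [0.087, 0.909, 0.331, -0.238]
force: [-9.1, -11.1, 24.2]
grip_width: 0.489
[0.51825982 0.33362316 0.02450935] [ -9.12806114 -11.06676565  24.22171557] [ 0.64256236 -0.74896583 -0.07588745] 0.48881838830781815
```

```bash
python3 -m jog '[0,0,0,-0.03,0,-0.05,0.3, 0,0,0,-0.02,0,-0.03,0.3]'
python3 -m jog '[0,0,0,0,0,0,0.52, 0,0,0,0,0,0,0.56, 0,0,0,0,0,0,0.62,0,0,0,0,0,0,0.7]'
python3 - <<'E'
from h import *
p,r,s=tool(); print(p,s["force"],s["wrist_torque"],s["grip_width"]);print(r.as_matrix().round(3)) 
E
```

```text
time: 11.25
eef_pos: [0.5183, 0.3337, 0.0246]
tool_rot: [0.089, 0.908, 0.331, -0.242]
force: [-0.6, 0.1, -1.4]
grip_width: 0.49
time: 11.65
eef_pos: [0.5185, 0.3336, 0.0228]
tool_rot: [0.089, 0.908, 0.331, -0.243]
force: [0.0, -0.2, -0.8]
grip_width: 0.697
[0.51847817 0.3335829  0.02281159] [ 0.02216984 -0.18160853 -0.7904322 ] [-0.30796252  0.2975094  -0.04296888] 0.6969907439453936
[[ 0.663  0.644 -0.381]
 [ 0.558 -0.765 -0.322]
 [-0.499  0.001 -0.866]]
```

```bash
python3 -m jog '[0,0,0,-0.2,0,-0.35,0.75, 0,0,0,-0.4,0,-0.69,0.9,  0,0,0,-0.45,0,-0.8,1,  0,0,0,-0.45,0,-0.8,1, 0,0,0,-0.45,0,-0.8,1, 0,0,0,-0.45,0,-0.8,1]'
python3 - <<'E'
from h import *
p,r,s=tool(); print(p,s["q"].round(2))
im,d=bot.grab_frame("scene"); crop(im,180,280,120,220,"c17.png",6)
az=np.radians(40);h2=np.array([np.cos(az),np.sin(az),0])
r1=axes([0,0,-1],h2); print((r.inv()*r1).as_rotvec()/np.radians(6))
rm=axes([0,0,-1],[h2[1],-h2[0],0])
p,r=plan(p,r,np.array([.50,.30,.25]),rm,12,1)
E
```

```text
time: 12.25
eef_pos: [0.5189, 0.3344, 0.2189]
tool_rot: [0.089, 0.907, 0.331, -0.243]
force: [-0.2, 1.0, 0.2]
grip_width: 1.001
[0.51893593 0.33441214 0.21890264] [ 0.18  0.57  2.2   2.45  0.74 -1.3 ]
[-13.47328499  -7.78635371  -7.78068596]
max 0.84 0.1
[0,-0.83,0,-0.1,0.03,-0.02,1,  0,-0.84,0,-0.1,0.03,-0.01,1,  0,-0.83,0,-0.1,0.03,0,1,  0.01,-0.83,0,-0.1,0.03,0.01,1,  -0,-0.84,0,-0.1,0.03,0.02,1,  -0,-0.83,0,-0.09,0.03,0.02,1,  -0,-0.83,0,-0.1,0.03,0.04,1,  0,-0.83,0,-0.09,0.03,0.04,1,  0,-0.84,0,-0.09,0.03,0.05,1,  0,-0.83,0,-0.08,0.02,0.05,1,  0.01,-0.83,0,-0.08,0.03,0.07,1,  -0,-0.84,0,-0.07,0.03,0.07,1]
```

View pics/c17.png

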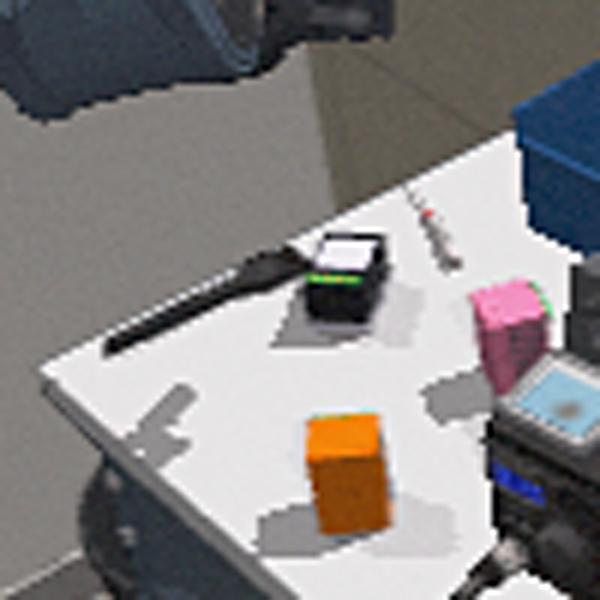

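```bash
python3 - <<'E'
from h import *
p,r,s=tool()
az=np.radians(40);h2=np.array([np.cos(az),np.sin(az),0])
plan(p,r,np.array([.50,.30,.24]),axes([0,0,-1],h2),18,1)
E
```

```text
max 0.75 0.06
[-0.74,-0.44,-0.44,-0.06,0.02,0.01,1,  -0.75,-0.43,-0.44,-0.05,0.02,0.01,1,  -0.74,-0.44,-0.44,-0.06,0.01,0.02,1,  -0.75,-0.44,-0.43,-0.05,0.01,0.02,1,  -0.74,-0.43,-0.44,-0.06,0,0.02,1,  -0.75,-0.44,-0.44,-0.05,-0,0.03,1,  -0.74,-0.44,-0.44,-0.05,-0.01,0.03,1,  -0.75,-0.43,-0.44,-0.06,-0.01,0.03,1,  -0.74,-0.44,-0.44,-0.05,-0.01,0.03,1,  -0.75,-0.44,-0.44,-0.04,-0.02,0.03,1,  -0.74,-0.43,-0.44,-0.05,-0.02,0.04,1,  -0.75,-0.44,-0.44,-0.04,-0.03,0.03,1,  -0.74,-0.44,-0.43,-0.04,-0.03,0.03,1,  -0.75,-0.43,-0.44,-0.03,-0.04,0.03,1,  -0.74,-0.44,-0.44,-0.03,-0.04,0.03,1,  -0.75,-0.44,-0.44,-0.03,-0.05,0.03,1,  -0.74,-0.43,-0.44,-0.03,-0.04,0.03,1,  -0.75,-0.44,-0.44,-0.02,-0.05,0.02,1]
```

```bash
python3 -m jog '[-0.74,-0.44,-0.44,-0.06,0.02,0.01,1,  -0.75,-0.43,-0.44,-0.05,0.02,0.01,1,  -0.74,-0.44,-0.44,-0.06,0.01,0.02,1,  -0.75,-0.44,-0.43,-0.05,0.01,0.02,1,  -0.74,-0.43,-0.44,-0.06,0,0.02,1,  -0.75,-0.44,-0.44,-0.05,0,0.03,1,  -0.74,-0.44,-0.44,-0.05,-0.01,0.03,1,  -0.75,-0.43,-0.44,-0.06,-0.01,0.03,1,  -0.74,-0.44,-0.44,-0.05,-0.01,0.03,1,  -0.75,-0.44,-0.44,-0.04,-0.02,0.03,1,  -0.74,-0.43,-0.44,-0.05,-0.02,0.04,1,  -0.75,-0.44,-0.44,-0.04,-0.03,0.03,1,  -0.74,-0.44,-0.43,-0.04,-0.03,0.03,1,  -0.75,-0.43,-0.44,-0.03,-0.04,0.03,1,  -0.74,-0.44,-0.44,-0.03,-0.04,0.03,1,  -0.75,-0.44,-0.44,-0.03,-0.05,0.03,1,  -0.74,-0.43,-0.44,-0.03,-0.04,0.03,1,  -0.75,-0.44,-0.44,-0.02,-0.05,0.02,1]'
python3 - <<'E'
from h import *
p,r,s=tool(); print(p,s["q"].round(2)); print(r.as_matrix().round(3))
az=np.radians(40);h2=np.array([np.cos(az),np.sin(az),0])
plan(p,r,np.array([.47,.25,.24]),axes([0,0,-1],h2),8,1)
im,d=bot.grab_frame("top"); crop(im,130,290,160,280,"c18.png",5)
E
```

```text
time: 14.1
eef_pos: [0.4986, 0.2988, 0.2313]
tool_rot: [0.638, 0.293, 0.645, -0.303]
force: [0.9, -0.2, 0.1]
grip_width: 1.002
[0.49862805 0.2987508  0.23128569] [ 0.35  0.48  1.54 -0.    1.13 -0.35]
[[-0.015  0.764  0.645]
 [-0.009  0.645 -0.764]
 [-1.    -0.017 -0.003]]
max 0.02 0.17
[0,-0,0.02,-0.02,-0.17,0.06,1,  0.01,-0.01,0.02,-0.03,-0.16,0.06,1,  0,-0,0.02,-0.02,-0.17,0.06,1,  0,-0,0.02,-0.03,-0.17,0.05,1,  0.01,-0.01,0.02,-0.03,-0.16,0.06,1,  0,-0,0.02,-0.02,-0.17,0.06,1,  0,-0,0.02,-0.03,-0.17,0.06,1,  0.01,-0.01,0.02,-0.03,-0.16,0.06,1]
```

View pics/c18.png

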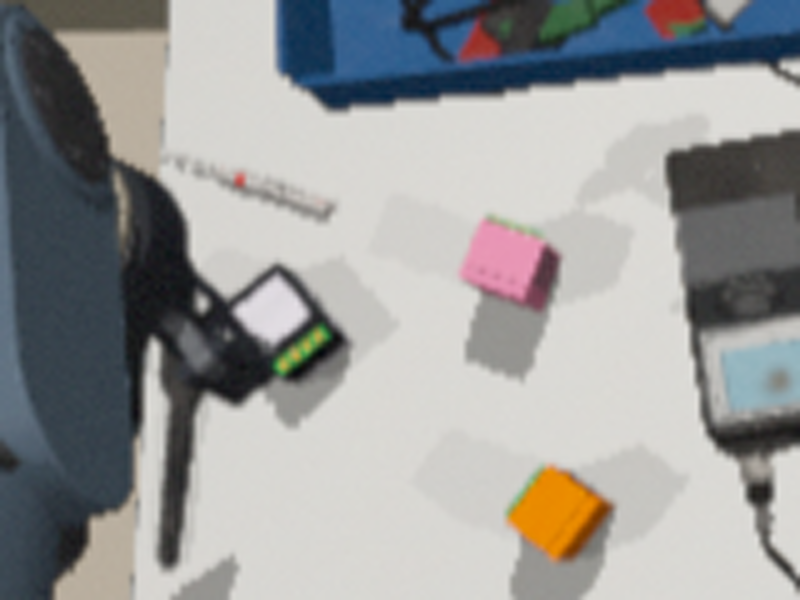

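```bash
python3 - <<'E'
from h import *
g=lambda u,v,z:ray("top",130+u/5-.4,160+v/5-.4,z)
print("term",g(300,351,.041),[x["pixel"] for x in bot.pinpoint("top","terminals")])
for x in bot.pinpoint("top","terminals"): print(x["score"],ray("top",*x["pixel"],.041))
a,b=g(276,372,.041),g(327,332,.041);e=b-a;print("strip",np.linalg.norm(e),np.degrees(np.arctan2(e[1],e[0])))
c,k=g(347,343,.038),g(281,266,.038);e=k-c;print("side",c,k,np.linalg.norm(e),np.degrees(np.arctan2(e[1],e[0])))
E
```

```text
term [0.49221611 0.31497346 0.041     ] [[191.0, 230.3], [233.4, 258.8], [232.1, 204.3]]
0.82 [0.49066352 0.31069911 0.041     ]
0.62 [0.4044743  0.18099307 0.041     ]
0.54 [0.56893009 0.18971717 0.041     ]
strip 0.03783836157665693 -50.942153769029176
side [0.49713485 0.28788696 0.038     ] [0.54459441 0.3300716  0.038     ] 0.06349766485978219 41.632432643385286
```

```bash
python3 - <<'E'
from h import *
p,r,s=tool()
az=np.radians(40);h2=np.array([np.cos(az),np.sin(az),0]);r1=axes([0,0,-1],h2)
p,r=plan(p,r,np.array([.510,.3265,.10]),r1,4,1)
p,r=plan(p,r,np.array([.510,.3265,.02]),r1,4,1)
E
```

```text
max 0.04 0.82
[-0,-0.01,0.03,0.82,0.17,-0.08,1,  -0,-0.01,0.04,0.82,0.18,-0.08,1,  -0,-0.02,0.03,0.81,0.16,-0.08,1,  -0,-0.01,0.03,0.82,0.17,-0.08,1]
max 0.0 0.5
[-0,0,0,0.5,-0,0,1,  -0,0,0,0.5,-0,0,1,  -0,0,0,0.5,-0,0,1,  -0,0,0,0.5,-0,0,1]
```

```bash
python3 -m jog '[0,-0.01,0.03,0.82,0.17,-0.08,1,  0,-0.01,0.04,0.82,0.18,-0.08,1,  0,-0.02,0.03,0.81,0.16,-0.08,1,  0,-0.01,0.03,0.82,0.17,-0.08,1,0,0,0,0,0,0,1]'
python3 - <<'E'
from h import *
p,r,s=tool(); print(p,s["q"].round(2)); print(r.as_matrix().round(3))
im,d=bot.grab_frame("scene"); crop(im,180,280,120,220,"c19.png",6)
im,d=bot.grab_frame("top"); crop(im,130,290,160,280,"c20.png",5)
E
```

```text
time: 14.75
eef_pos: [0.5076, 0.3245, 0.0963]
tool_rot: [0.638, 0.297, 0.643, -0.302]
force: [-0.1, -0.3, -0.1]
grip_width: 1.001
[0.50761786 0.32447216 0.09627346] [ 0.38  0.69  1.6  -0.    0.86 -0.31]
[[-0.008  0.767  0.641]
 [-0.004  0.641 -0.767]
 [-1.    -0.009 -0.003]]
```

View pics/c19.png

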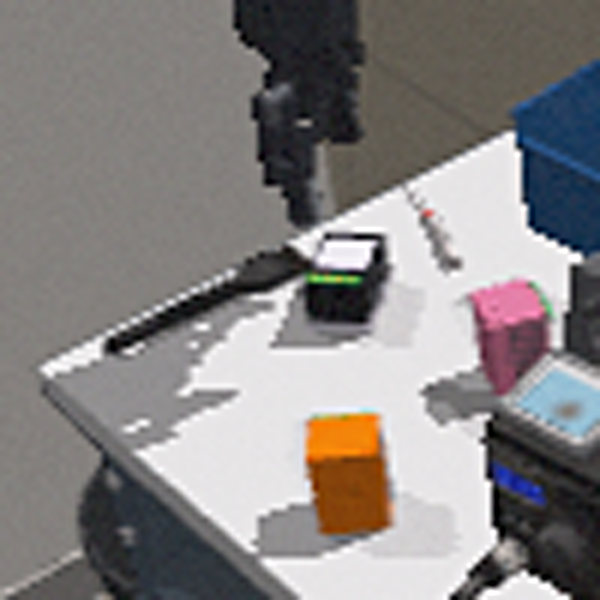

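View pics/c20.png

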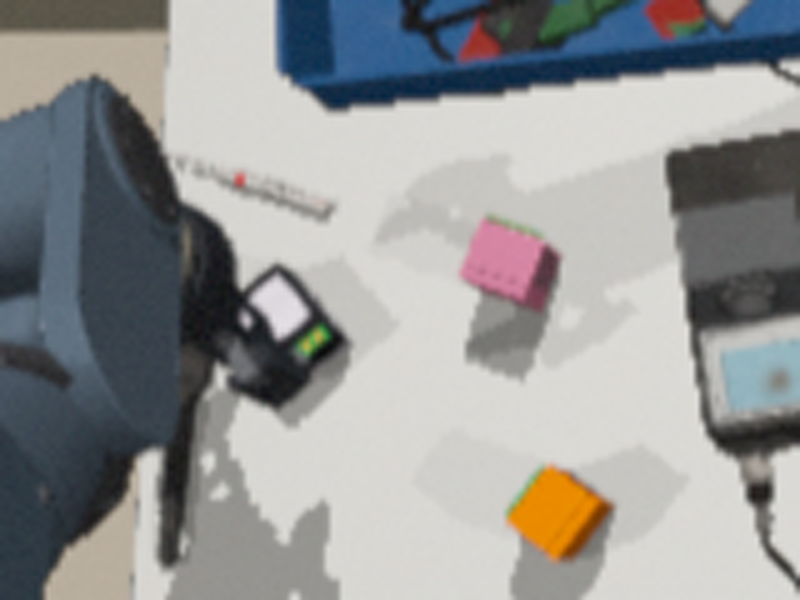

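```bash
python3 - <<'E'
from h import *
p,r,s=tool()
for e in(-.0425,.0425):
    u,v=w2px("top",p+r.apply([.008,e,0])); print(u,v,(u-130)*5,(v-160)*5)
    u,v=w2px("scene",p+r.apply([.008,e,0])); print(u,v,(u-180)*6,(v-120)*6)
for P in [(.510,.3265,.038),(.510-.0643*0-.0306*.0,.3265,.0)]:
    u,v=w2px("scene",np.array(P));print("sc",(u-180)*6,(v-120)*6)
    u,v=w2px("top",np.array(P));print("top",(u-130)*5,(v-160)*5)
E
```

```text
189.55862334337002 232.62313220966195 297.7931167168501 363.11566104830973
232.09727018280046 157.9034645329691 312.58362109680274 227.42078719781466
171.83221657159632 210.38150880711527 209.1610828579816 251.90754403557634
237.9885003113629 145.2818364547717 347.9310018681775 151.69101872863024
sc 341.47241011040745 256.84622459490095
top 281.9339126360485 320.4677107885104
sc 349.8943813390822 302.74733333671435
top 301.72289442518917 328.41959949634554
```

```bash
python3 -m jog '[0,-0.05,0,0.5,0.08,0,1,  0,-0.04,0,0.5,0,0,1,  0,0,0,0.5,0,0,1,  0,0,0,0.4,0,0,1, 0,0,0,0,0,0,1]'
python3 -m jog '[0,0,0,0,0,0,0.8, 0,0,0,0,0,0,0.7, 0,0,0,0,0,0,0.6, 0,0,0,0,0,0,0.5, 0,0,0,0,0,0,0.5]' 50
python3 - <<'E'
from h import *
p,r,s=tool(); print(p,s["force"],s["grip_width"]*85); print(r.as_matrix().round(3))
im,d=bot.grab_frame("scene"); crop(im,180,280,120,220,"c21.png",6)
im,d=bot.grab_frame("top"); crop(im,130,290,160,280,"c22.png",5)
E
```

```text
time: 15.35
eef_pos: [0.5135, 0.3271, 0.0246]
tool_rot: [0.644, 0.297, 0.637, -0.301]
force: [0.5, 0.5, 0.1]
grip_width: 1.003
time: 15.85
eef_pos: [0.5146, 0.3279, 0.0267]
tool_rot: [0.645, 0.298, 0.637, -0.3]
force: [-0.2, -1.4, 6.4]
grip_width: 0.686
[0.5146172  0.32787346 0.02674139] [-0.22501272 -1.38295184  6.42439543] 58.31939497636069
[[ 0.01   0.766  0.643]
 [-0.007  0.643 -0.766]
 [-1.     0.003  0.012]]
```

View pics/c21.png

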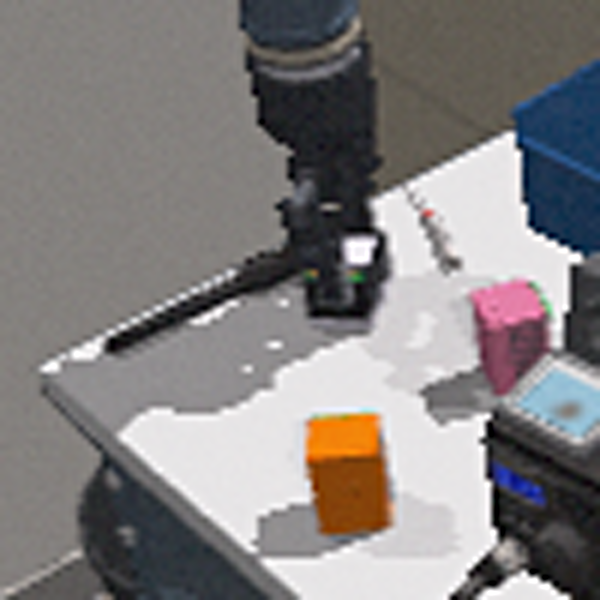

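View pics/c22.png

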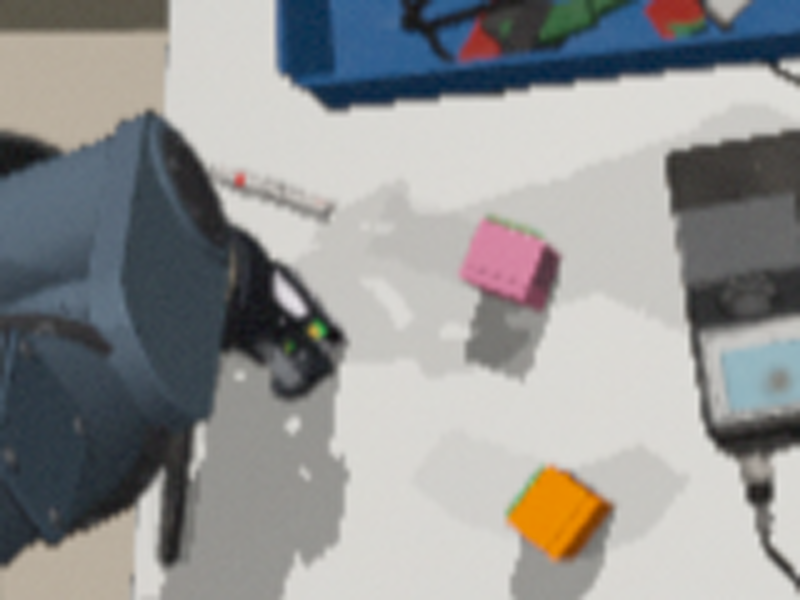

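```bash
python3 - <<'E'
from h import *
for i in range(3):
    bot.grab_frame("top"); p,r,s=tool(); print(p.round(4),s["force"].round(1),s["q"].round(4))
E
```

```text
[0.5146 0.3279 0.0267] [-0.3 -0.7  6.5] [ 0.3894  0.8014  1.6096 -0.0159  0.7244 -0.2968]
[0.5147 0.3279 0.0268] [-0.1 -1.   6.7] [ 0.3893  0.8013  1.6096 -0.0158  0.7244 -0.2968]
[0.5147 0.3279 0.0267] [-0.8  0.3  5.7] [ 0.3894  0.8014  1.6096 -0.0158  0.7244 -0.2968]
```

```bash
python3 -m jog '[0,0,0,0,0,0,0.85,0,0,0,0,0,0,0.85,0,0,0,0,0,0,0.85]'
python3 - <<'E'
from h import *
p,r,s=tool(); print(p,s["force"])
az=np.radians(40);h2=np.array([np.cos(az),np.sin(az),0]);r1=axes([0,0,-1],h2)
plan(p,r,np.array([.5135,.327,.018]),r1,3,.85)
E
```

```text
time: 16.4
eef_pos: [0.5141, 0.3278, 0.0251]
tool_rot: [0.645, 0.298, 0.637, -0.3]
force: [-0.0, 0.1, -0.3]
grip_width: 0.856
[0.51410745 0.32781829 0.02508274] [-0.04637248  0.14223647 -0.33480986]
max 0.04 0.06
[-0,0.04,-0,0.06,-0.01,0,0.85,  -0,0.03,-0.01,0.06,-0.01,0,0.85,  -0,0.04,-0,0.06,-0,0,0.85]
```

```bash
python3 -m jog '[0,0.04,0,0.06,-0.01,0,0.85,  0,0.03,-0.01,0.06,-0.01,0,0.85,  0,0.04,0,0.06,0,0,0.85,0,0,0,0,0,0,0.85]'
python3 -m jog '[0,0,0,0,0,0,0.72, 0,0,0,0,0,0,0.6, 0,0,0,0,0,0,0.5, 0,0,0,0,0,0,0.5]' 60
python3 - <<'E'
from h import *
p,r,s=tool(); print(p,s["force"],s["grip_width"]*85); print(r.as_matrix().round(3))
E
```

```text
time: 16.8
eef_pos: [0.5132, 0.3269, 0.0172]
tool_rot: [0.64, 0.299, 0.641, -0.299]
force: [-0.5, -0.1, -0.3]
grip_width: 0.853
time: 17.2
eef_pos: [0.5139, 0.3273, 0.0182]
tool_rot: [0.641, 0.299, 0.641, -0.299]
force: [0.2, 0.6, 2.2]
grip_width: 0.685
[0.5138911  0.32734493 0.01818211] [0.15479527 0.59497591 2.20339867] 58.235308181926705
[[ 0.001  0.766  0.643]
 [ 0.001  0.643 -0.766]
 [-1.     0.001 -0.   ]]
```

```bash
cat >> h.py <<'E'
FY=np.radians(-7.8); fx=np.array([np.cos(FY),np.sin(FY),0]); fy=np.array([-fx[1],fx[0],0]); FC=np.array([.575,-.320,0])
RN=axes([0,0,-1],fx)
E
python3 - <<'E'
from h import *
p,r,s=tool()
p,r=plan(p,r,np.array([.51,.325,.09]),r,3,.5)
p,r=plan(p,r,np.array([.515,.28,.28]),r,6,.5)
t=FC-.001*fx+.001*RN.as_matrix()[:,2]*1; t[2]=.22; print(t)
p,r=plan(p,r,t,RN,19,.5)
E
```

```text
max 0.0 0.6
[0,0,0,-0.6,-0.04,-0.01,0.5,  0,0,0,-0.6,-0.03,-0,0.5,  0,0,0,-0.6,-0.04,-0.01,0.5]
max 0.0 0.8
[0,0,0,-0.79,-0.1,0.16,0.5,  0,0,0,-0.79,-0.11,0.15,0.5,  0,0,0,-0.79,-0.1,0.16,0.5,  0,0,0,-0.79,-0.1,0.16,0.5,  0,0,0,-0.8,-0.11,0.16,0.5,  0,0,0,-0.79,-0.1,0.15,0.5]
[ 0.57387354 -0.32085503  0.22      ]
max 0.42 0.8
[0.42,-0,-0,0.08,-0.45,0.66,0.5,  0.42,-0,-0,0.08,-0.42,0.67,0.5,  0.42,-0,-0,0.08,-0.39,0.69,0.5,  0.42,-0,-0,0.07,-0.36,0.71,0.5,  0.42,-0,-0,0.08,-0.32,0.73,0.5,  0.41,-0,-0,0.08,-0.3,0.73,0.5,  0.42,-0,-0,0.08,-0.26,0.75,0.5,  0.42,-0,-0,0.08,-0.23,0.77,0.5,  0.42,-0,-0,0.08,-0.2,0.77,0.5,  0.42,-0,-0.01,0.08,-0.16,0.77,0.5,  0.42,-0,0,0.07,-0.13,0.79,0.5,  0.42,-0,0,0.08,-0.09,0.79,0.5,  0.42,-0,0,0.08,-0.06,0.79,0.5,  0.42,-0,0,0.08,-0.02,0.79,0.5,  0.42,-0,0,0.08,0.01,0.8,0.5,  0.42,-0,0,0.08,0.05,0.79,0.5,  0.42,-0,0,0.08,0.08,0.79,0.5,  0.41,-0,0,0.08,0.11,0.79,0.5,  0.42,-0,0,0.07,0.15,0.78,0.5]
```

```bash
python3 -m jog '[0,0,0,-0.6,-0.04,-0.01,0.5,  0,0,0,-0.6,-0.03,0,0.5,  0,0,0,-0.6,-0.04,-0.01,0.5, 0,0,0,-0.79,-0.1,0.16,0.5,  0,0,0,-0.79,-0.11,0.15,0.5,  0,0,0,-0.79,-0.1,0.16,0.5,  0,0,0,-0.79,-0.1,0.16,0.5,  0,0,0,-0.8,-0.11,0.16,0.5,  0,0,0,-0.79,-0.1,0.15,0.5]'
python3 -m jog '[0.42,0,0,0.08,-0.45,0.66,0.5,  0.42,0,0,0.08,-0.42,0.67,0.5,  0.42,0,0,0.08,-0.39,0.69,0.5,  0.42,0,0,0.07,-0.36,0.71,0.5,  0.42,0,0,0.08,-0.32,0.73,0.5,  0.41,0,0,0.08,-0.3,0.73,0.5,  0.42,0,0,0.08,-0.26,0.75,0.5,  0.42,0,0,0.08,-0.23,0.77,0.5,  0.42,0,0,0.08,-0.2,0.77,0.5,  0.42,0,-0.01,0.08,-0.16,0.77,0.5,  0.42,0,0,0.07,-0.13,0.79,0.5,  0.42,0,0,0.08,-0.09,0.79,0.5,  0.42,0,0,0.08,-0.06,0.79,0.5,  0.42,0,0,0.08,-0.02,0.79,0.5,  0.42,0,0,0.08,0.01,0.8,0.5,  0.42,0,0,0.08,0.05,0.79,0.5,  0.42,0,0,0.08,0.08,0.79,0.5,  0.41,0,0,0.08,0.11,0.79,0.5,  0.42,0,0,0.07,0.15,0.78,0.5, 0,0,0,0,0,0,0.5]'
python3 - <<'E'
from h import *
p,r,s=tool(); print(p,s["force"],s["grip_width"]*85,s["q"].round(2)); print(r.as_matrix().round(3))
im,d=bot.grab_frame("top"); crop(im,340,480,140,260,"c23.png",5)
im,d=bot.grab_frame("scene"); crop(im,300,440,160,280,"c24.png",5)
E
```

```text
time: 18.1
eef_pos: [0.5136, 0.2794, 0.2801]
tool_rot: [0.64, 0.298, 0.642, -0.3]
force: [1.5, 0.1, -2.2]
grip_width: 0.691
time: 20.1
eef_pos: [0.5728, -0.3253, 0.2184]
tool_rot: [-0.464, -0.533, -0.464, 0.535]
force: [0.0, 0.2, -2.7]
grip_width: 0.692
[ 0.57283219 -0.32529368  0.21835934] [ 0.02043018  0.22269703 -2.74373536] 58.842709078851044 [-0.68  0.6   1.36 -0.    1.18 -0.54]
[[-0.002  0.99  -0.14 ]
 [-0.001 -0.14  -0.99 ]
 [-1.    -0.002  0.002]]
```

View pics/c23.png

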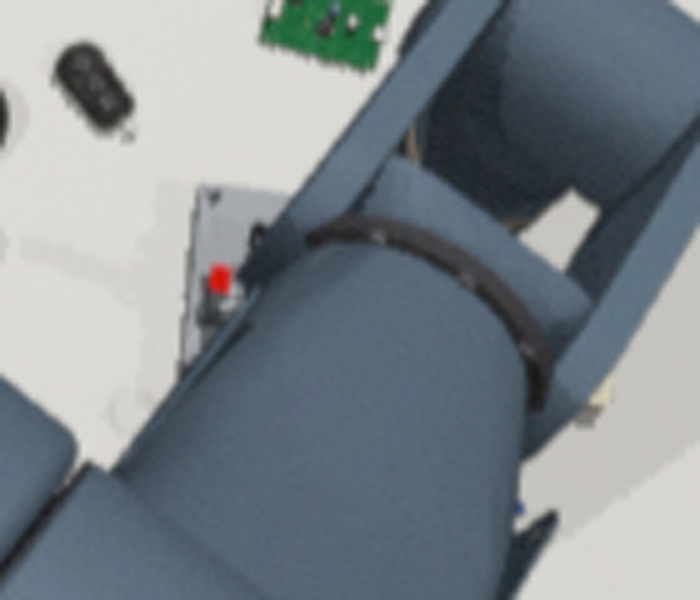

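View pics/c24.png

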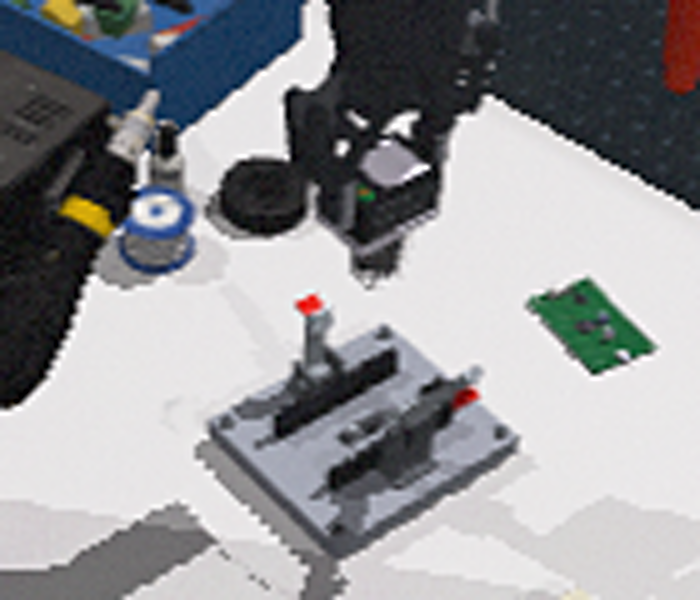

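```bash
python3 - <<'E'
from h import *
im,d=bot.grab_frame("scene"); crop(im,338,410,222,276,"c25.png",11); crop(im,355,395,185,220,"c26.png",18)
g=lambda u,v,z:ray("scene",300+u/5-.4,160+v/5-.4,z)
W=np.array([g(208,427,.02),g(384,322,.02),g(520,437,.02),g(340,553,.02)]);print(W.round(4),W.mean(0))
for i in range(4):
    e=W[(i+1)%4]-W[i]; print(np.linalg.norm(e),np.degrees(np.arctan2(e[1],e[0])))
for t in("nest","bar_hinge","bar_button","terminals","module"):
    for x in bot.pinpoint("scene",t)[:4]: print(t,x["score"],x["pixel"],ray("scene",*x["pixel"],dict(nest=.02,bar_hinge=.068,bar_button=.14,terminals=.241,module=.2)[t]).round(4))
p,r,s=tool(); print(p)
E
```

```text
[[ 0.5048 -0.2543  0.02  ]
 [ 0.657  -0.2705  0.02  ]
 [ 0.64   -0.3981  0.02  ]
 [ 0.4888 -0.3809  0.02  ]] [ 0.57265977 -0.32594545  0.02      ]
0.153112412665786 -6.061202168281184
0.12877686693867338 -97.57840061906083
0.15224212475462218 173.50965461736257
0.1276166252800933 82.80055829512771
nest 0.66 [373.2, 246.2] [ 0.5739 -0.3289  0.02  ]
bar_hinge 0.4 [381.7, 241.8] [ 0.5709 -0.3615  0.068 ]
bar_button 0.53 [393.0, 239.9] [ 0.5443 -0.4182  0.14  ]
terminals 0.82 [236.4, 191.2] [ 0.2914 -0.0364  0.241 ]
terminals 0.77 [370.4, 194.0] [ 0.5561 -0.3144  0.241 ]
terminals 0.63 [271.2, 167.3] [ 0.434  -0.0175  0.241 ]
module 0.79 [241.1, 201.0] [ 0.2991 -0.0389  0.2   ]
module 0.68 [373.9, 247.0] [ 0.4414 -0.431   0.2   ]
module 0.66 [375.2, 206.4] [ 0.5624 -0.3306  0.2   ]
module 0.63 [373.1, 241.7] [ 0.454  -0.4172  0.2   ]
[ 0.57352746 -0.31981187  0.22018363]
```

View pics/c25.png

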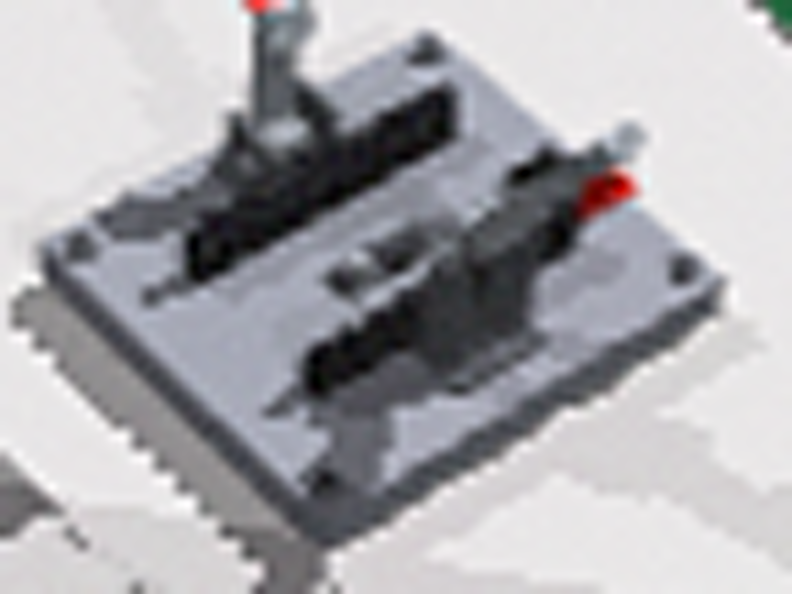

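View pics/c26.png

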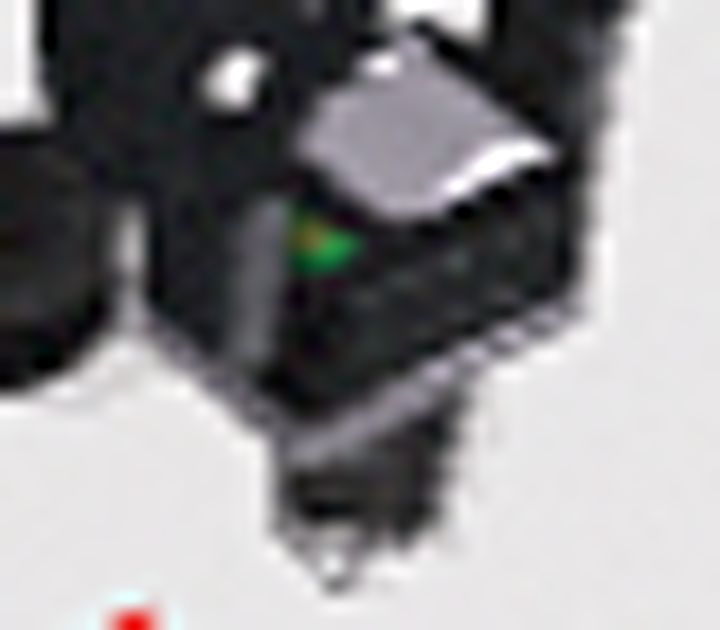

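```bash
python3 - <<'E'
from h import *
p,r,s=tool(); M=r.as_matrix()
g=lambda u,v,z:ray("scene",355+u/18-.47,185+v/18-.47,z)
zb=p[2]-.0182
A,B,Cc=g(287,458,zb),g(137,325,zb),g(580,312,zb)
for n,P in zip("ABC",(A,B,Cc)): print(n,P.round(4),"tool y,z",(M.T@(P-p)).round(4))
print(np.linalg.norm(A-B),np.linalg.norm(Cc-A))
# predicted corners if centred
for sx,sy in((-1,1),(-1,-1),(1,1)):
    P=p+M@np.array([.0182,sx*.03,sy*.021]); u,v=w2px("scene",P); print((u-355+.47)*18,(v-185+.47)*18)
E
```

```text
A [ 0.5397 -0.3325  0.202 ] tool y,z [ 0.0182 -0.0318  0.0171]
B [ 0.5461 -0.2947  0.202 ] tool y,z [ 0.0183 -0.0305 -0.0212]
C [ 0.5993 -0.3426  0.202 ] tool y,z [0.0182 0.0286 0.0191]
0.03833647961143679 0.060508260383887076
312.26395465685545 466.60781560675804
140.28742894437354 324.3609232053086
594.3187366569055 315.1260962709107
```

```bash
sed -i 's/radians(-7.8)/radians(-7.3)/; s/FC=np.array(.*/FC=np.array([.574,-.3245,0])/' h.py; grep -n FC h.py; sed -i 's/^RN=.*//' h.py; echo 'RN=axes([0,0,-1],fx)' >> h.py
python3 - <<'E'
from h import *
g=lambda u,v,z:ray("scene",338+u/11-.45,222+v/11-.45,z)
S=np.array([.5727,-.3259,0])
for n,q in dict(s0=(332,285,.02),s1=(455,225,.02),pinbright=(378,265,.024),pin2=(385,262,.024)).items():
    P=g(*q)-S; print(n,(P@fx).round(4),(P@fy).round(4))
p,r,s=tool(); print(p)
# target TCP: module centre offset -1.5mm tool z => TCP shifted +1.5 tool z
t=FC-.001*fx+.0015*RN.as_matrix()[:,2]; t[2]=.09; print(t)
p,r=plan(p,r,t,RN,5,.5)
E
```

```text
36:FY=np.radians(-7.3); fx=np.array([np.cos(FY),np.sin(FY),0]); fy=np.array([-fx[1],fx[0],0]); FC=np.array([.574,-.3245,0])
s0 -0.0158 0.0036
s1 0.0282 -0.0002
pinbright -0.0027 -0.0011
pin2 -0.0004 -0.0014
[ 0.57352746 -0.31981187  0.22018363]
[ 0.57281751 -0.32586078  0.09      ]
max 0.02 0.65
[-0.01,-0,0,0.65,0,0.03,0.5,  -0.02,-0,0.01,0.65,0,0.03,0.5,  -0.01,-0,-0,0.65,0,0.03,0.5,  -0.01,-0,0,0.65,0,0.03,0.5,  -0.02,-0,0,0.65,0.01,0.03,0.5]
```

```bash
python3 -m jog '[-0.01,0,0,0.65,0.02,0.03,0.5,  -0.02,0,0.01,0.65,0.02,0.03,0.5,  -0.01,0,0,0.65,0.02,0.03,0.5,  -0.01,0,0,0.65,0.02,0.03,0.5,  -0.02,0,0,0.65,0.03,0.03,0.5, 0,0,0,0,0,0,0.5]'
python3 - <<'E'
from h import *
im,d=bot.grab_frame("scene"); crop(im,320,430,170,280,"c27.png",7)
im,d=bot.grab_frame("top"); crop(im,340,460,150,250,"c28.png",6)
p,r,s=tool(); print(p,s["force"]); print(r.as_matrix().round(3))
E
```

```text
time: 21.1
eef_pos: [0.5748, -0.3252, 0.0864]
tool_rot: [-0.464, -0.53, -0.47, 0.531]
force: [-0.5, 0.5, -2.8]
grip_width: 0.689
[ 0.57708312 -0.32708493  0.09015581] [-0.12304907 -0.38613    -1.47708975]
[[-0.001  0.992 -0.127]
 [ 0.    -0.127 -0.992]
 [-1.    -0.001 -0.   ]]
```

View pics/c27.png

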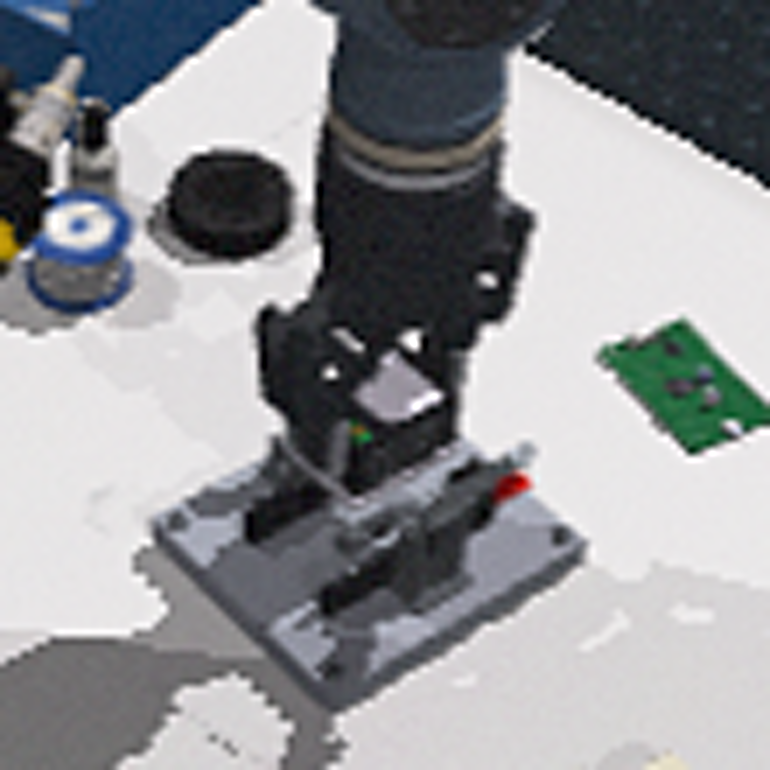

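View pics/c28.png

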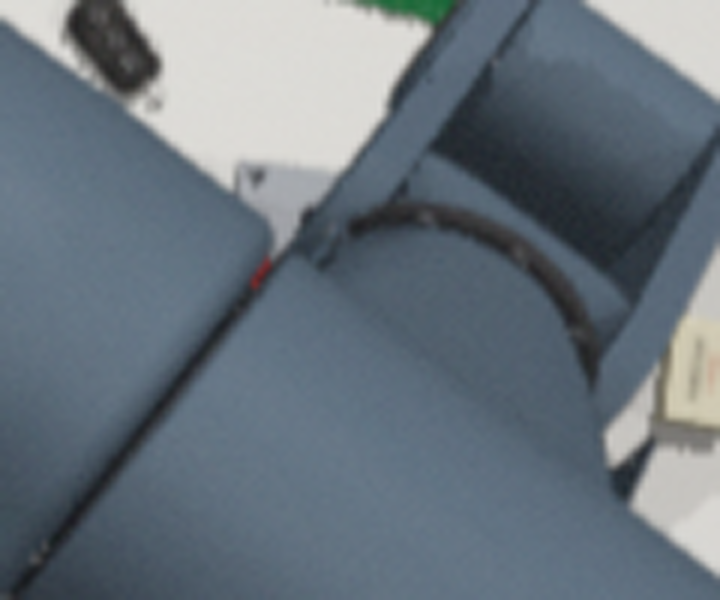

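```bash
python3 -m jog '[0,0,0,0.35,0,0,0.5, 0,0,0,0.35,0,0,0.5, 0,0,0,0.1,0,0,0.5, 0,0,0,0.1,0,0,0.5, 0,0,0,0,0,0,0.5]'
python3 -m jog '[0,0,0,0.05,0,0,0.5, 0,0,0,0.05,0,0,0.5, 0,0,0,0,0,0,0.5]'
```

```text
time: 21.7
eef_pos: [0.5766, -0.3273, 0.0534]
tool_rot: [-0.466, -0.531, -0.467, 0.531]
force: [-0.7, -0.3, -2.8]
grip_width: 0.693
time: 22.0
eef_pos: [0.5772, -0.3273, 0.0502]
tool_rot: [0.467, 0.531, 0.467, -0.531]
force: [-0.2, 1.3, -1.9]
grip_width: 0.694
```

```bash
python3 - <<'E'
from h import *
im,d=bot.grab_frame("scene"); crop(im,330,410,200,270,"c29.png",9)
p,r,s=tool(); print(p,s["force"],s["wrist_torque"])
E
```

```text
[ 0.57713993 -0.32728916  0.05018543] [ 0.61063137  1.1383313  -1.20668105] [ 0.27121344 -0.0828981  -0.02027004]
```

View pics/c29.png

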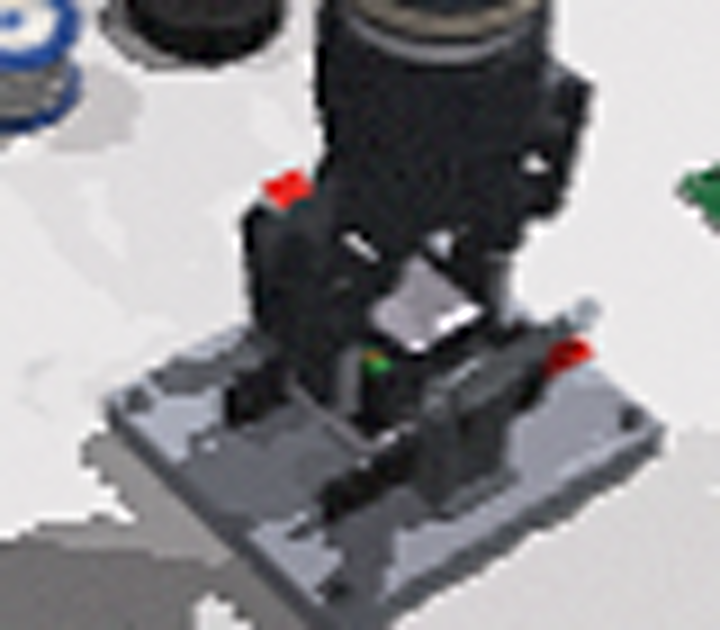

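```bash
python3 -m jog '[0,0,0,0.05,0,0,0.5, 0,0,0,0.05,0,0,0.5, 0,0,0,0,0,0,0.5]'
python3 -m jog '[0,0,0,0.05,0,0,0.5, 0,0,0,0.05,0,0,0.5, 0,0,0,0,0,0,0.5]'
```

```text
time: 22.35
eef_pos: [0.5767, -0.3272, 0.0455]
tool_rot: [-0.467, -0.531, -0.467, 0.531]
force: [0.6, 2.2, -2.9]
grip_width: 0.691
time: 22.65
eef_pos: [0.5769, -0.3273, 0.0428]
tool_rot: [-0.467, -0.531, -0.467, 0.531]
force: [-0.6, 3.7, 3.9]
grip_width: 0.69
```

```bash
python3 -m jog '[0,0,0,0.03,-0.03,-0.03,0.5, 0,0,0,0,-0.03,0,0.5]'
python3 -m jog '[0,0,0,0,-0.03,0,0.5, 0,0,0,0,-0.03,0,0.5]'
python3 -m jog '[0,0,0,0,-0.03,0,0.5, 0,0,0,0,-0.03,0,0.5]'
```

```text
time: 22.85
eef_pos: [0.5767, -0.3272, 0.0428]
tool_rot: [0.469, 0.532, 0.465, -0.531]
force: [3.5, 2.6, 5.1]
grip_width: 0.692
time: 23.05
eef_pos: [0.5763, -0.3272, 0.043]
tool_rot: [0.47, 0.533, 0.463, -0.53]
force: [6.9, 3.3, 4.4]
grip_width: 0.691
time: 23.25
eef_pos: [0.5742, -0.3269, 0.043]
tool_rot: [0.47, 0.533, 0.463, -0.53]
force: [6.7, 3.4, 3.4]
grip_width: 0.688
```

```bash
python3 -m jog '[0,0,0,0,-0.03,0,0.5, 0,0,0,0,-0.03,0,0.5]'
python3 -m jog '[0,0,0,0,-0.03,0,0.5, 0,0,0,0,-0.03,0,0.5]'
python3 -m jog '[0,0,0,0,-0.03,0,0.5, 0,0,0,0,-0.03,0,0.5]'
```

```text
time: 23.45
eef_pos: [0.5717, -0.3265, 0.0428]
tool_rot: [0.47, 0.533, 0.463, -0.53]
force: [5.7, 2.4, 2.4]
grip_width: 0.692
time: 23.65
eef_pos: [0.5657, -0.3255, 0.0411]
tool_rot: [-0.468, -0.531, -0.466, 0.531]
force: [-0.6, 0.2, -1.9]
grip_width: 0.693
time: 23.85
eef_pos: [0.564, -0.3254, 0.041]
tool_rot: [0.468, 0.532, 0.465, -0.531]
force: [5.3, 0.5, -0.5]
grip_width: 0.689
```

```bash
python3 -m jog '[0,0,0,0.03,0.03,0,0.5, 0,0,0,0.03,0.01,0,0.5, 0,0,0,0.03,0,0,0.5, 0,0,0,0,0,0,0.5]'
```

```text
time: 24.25
eef_pos: [0.565, -0.3251, 0.0382]
tool_rot: [0.467, 0.531, 0.466, -0.531]
force: [2.7, 0.9, 4.8]
grip_width: 0.69
```

```bash
python3 -m jog '[0,0,0,-0.02,0,0,0.72, 0,0,0,0,0,0,0.8, 0,0,0,0,0,0,0.9, 0,0,0,0,0,0,0.9]'
python3 -m jog '[0,0,0,-0.2,0,0,0.9, 0,0,0,-0.6,0,0,0.95, 0,0,0,-0.9,0,0,1, 0,0,0,-0.9,0,0,1, 0,0,0,-0.9,0,0,1, 0,0,0,-0.9,0,0,1, 0,0,0,-0.9,0,0,1, 0,0,0,0,0,0,1]'
python3 - <<'E'
from h import *
im,d=bot.grab_frame("scene"); crop(im,330,410,200,270,"c30.png",9)
im,d=bot.grab_frame("top"); crop(im,340,460,150,250,"c31.png",6)
p,r,s=tool(); print(p,s["force"],s["q"].round(2))
E
```

```text
time: 24.65
eef_pos: [0.5635, -0.3245, 0.0375]
tool_rot: [-0.466, -0.531, -0.468, 0.531]
force: [0.2, -0.4, 0.1]
grip_width: 0.901
time: 25.45
eef_pos: [0.567, -0.3268, 0.2571]
tool_rot: [0.471, 0.532, 0.462, -0.53]
force: [1.1, -0.2, 0.6]
grip_width: 1.0
[ 0.5645446 -0.3248371  0.2516314] [ 0.06134302  0.02494745 -0.12507276] [-0.69  0.55  1.35 -0.    1.24 -0.56]
```

View pics/c30.png

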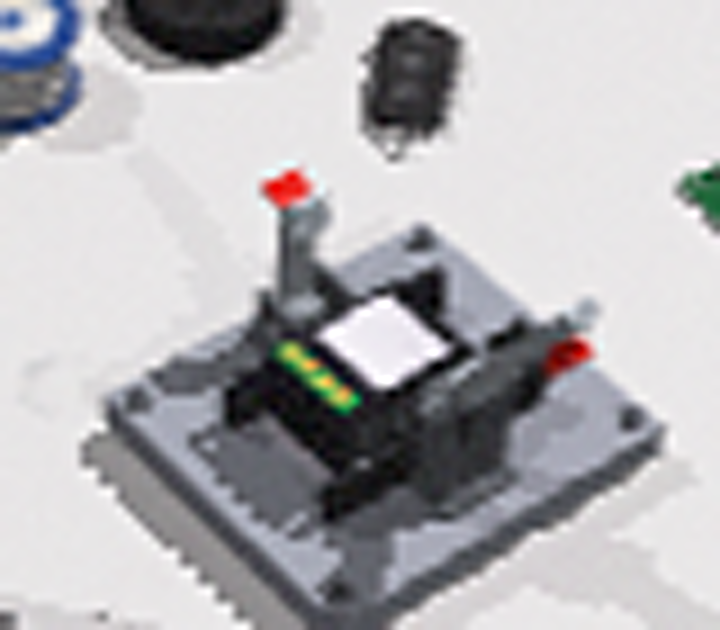

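View pics/c31.png

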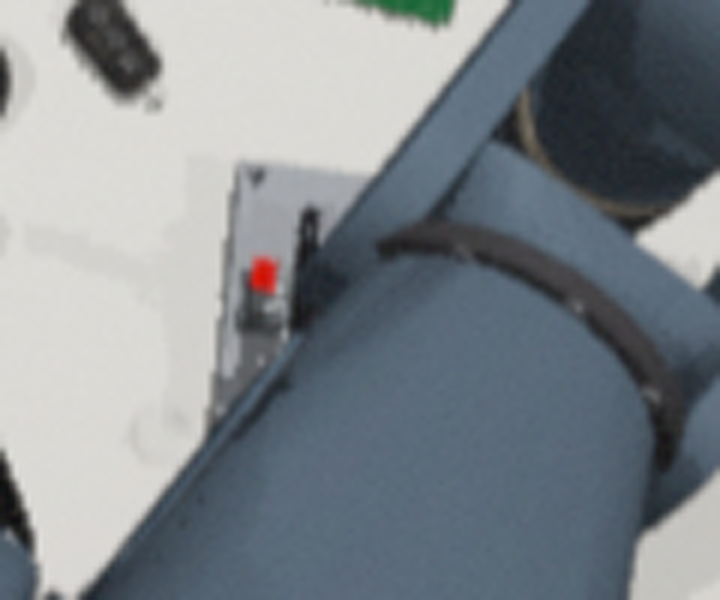

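```bash
sed -i 's/FC=np.array(.*/FC=np.array([.572,-.3245,0])/' h.py
python3 - <<'E'
from h import *
p,r,s=tool()
im,d=bot.grab_frame("scene")
for t in("bar_button","bar_hinge"):
    for x in bot.pinpoint("scene",t)[:2]: print(t,x["score"],x["pixel"])
for th in (1.9,2.0,2.1,2.2):
    P=FC-.04*fy+[0,0,.068]+.064*(np.cos(th)*fy+np.sin(th)*z)+.013*(-np.sin(th)*fy+np.cos(th)*z)
    T=FC-.04*fy+[0,0,.068]+.086*(np.cos(th)*fy+np.sin(th)*z)
    print(th,P.round(3),np.round(w2px("scene",P),1),"tongue",T.round(3),np.round(w2px("scene",T),1))
t=FC-.125*fy+[0,0,.2]
p,r=plan(p,r,t,RN,5,0)
t[2]=.110
p,r=plan(p,r,t,RN,3,0)
E
```

```text
bar_button 0.74 [335.8, 197.6]
bar_button 0.43 [391.3, 242.0]
bar_hinge 0.6 [381.4, 243.6]
bar_hinge 0.59 [373.9, 248.1]
1.9 [ 0.563 -0.397  0.124] [390.8 236.5] tongue [ 0.563 -0.392  0.149] [390.4 229.4]
2.0 [ 0.562 -0.402  0.121] [392.  238.4] tongue [ 0.562 -0.4    0.146] [392.2 231.8]
2.1 [ 0.561 -0.407  0.117] [393.  240.4] tongue [ 0.561 -0.407  0.142] [393.9 234.3]
2.2 [ 0.561 -0.412  0.112] [394.  242.4] tongue [ 0.56  -0.414  0.138] [395.5 236.9]
max 0.01 0.62
[-0,0,-0,0.26,0.04,0.62,0,  -0,0.01,-0.01,0.26,0.03,0.62,0,  -0.01,-0,0,0.26,0.04,0.61,0,  0,0,-0,0.26,0.04,0.62,0,  0,0.01,-0.01,0.25,0.03,0.62,0]
max 0.0 0.75
[0,-0,0,0.75,0,0,0,  0,-0,0,0.75,0,0,0,  0,-0,0,0.75,0,0,0]
```

```bash
python3 -m jog '[0,0,0,0.26,0.04,0.62,0,  0,0.01,-0.01,0.26,0.03,0.62,0,  -0.01,0,0,0.26,0.04,0.61,0,  0,0,0,0.26,0.04,0.62,0,  0,0.01,-0.01,0.25,0.03,0.62,0, 0,0,0,0.75,0,0,0,  0,0,0,0.75,0,0,0,  0,0,0,0.75,0,0,0, 0,0,0,0,0,0,0, 0,0,0,0,0,0,0]' 40
python3 - <<'E'
from h import *
im,d=bot.grab_frame("scene"); crop(im,330,430,180,270,"c32.png",8)
p,r,s=tool(); print(p,s["force"],s["grip_width"]); q=p-FC; print(q@fx,q@fy)
E
```

```text
time: 26.7
eef_pos: [0.5551, -0.4488, 0.1073]
tool_rot: [-0.465, -0.531, -0.469, 0.531]
force: [0.7, -0.6, 1.7]
grip_width: 0.001
[ 0.55594732 -0.44939498  0.10896136] [ 1.19595204 -0.27509584  0.6322487 ] 0.0009663614037284981
-5.283738982651078e-05 -0.12592236130839857
```

View pics/c32.png

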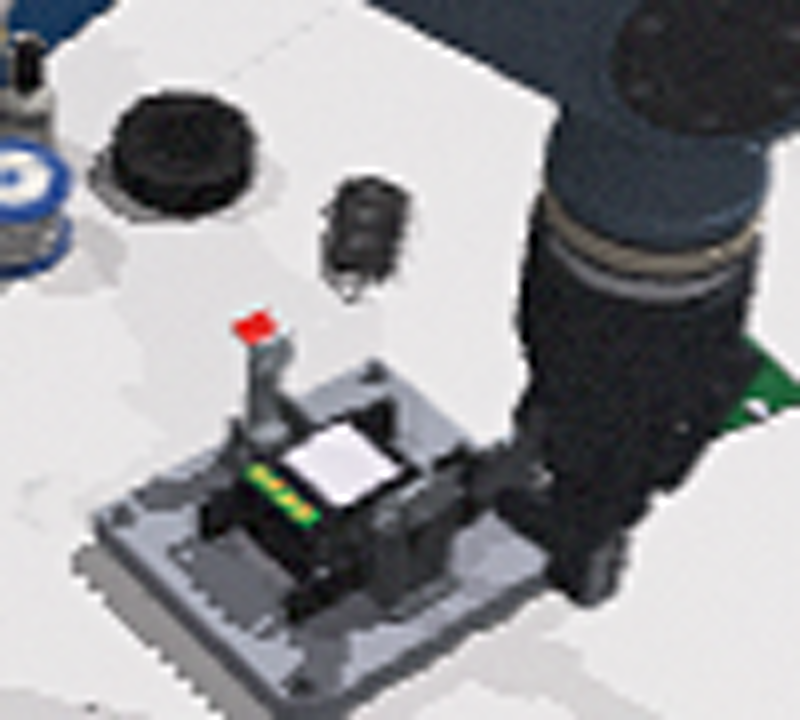

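```bash
python3 -m jog '[0,0,0,0,0,-0.35,0, 0,0,0,0,0,-0.35,0, 0,0,0,0,0,-0.35,0, 0,0,0,0,0,-0.35,0, 0,0,0,0,0,-0.35,0]'
python3 -m jog '[0,0,0,0,0,-0.35,0, 0,0,0,0,0,-0.35,0, 0,0,0,0,0,-0.2,0, 0,0,0,0,0,0,0]'
python3 - <<'E'
from h import *
im,d=bot.grab_frame("scene"); crop(im,330,430,180,270,"c33.png",8)
p,r,s=tool(); print(p,s["force"],s["grip_width"]); q=p-FC; print(q@fx,q@fy)
E
```

```text
time: 27.25
eef_pos: [0.5649, -0.3768, 0.1095]
tool_rot: [0.467, 0.531, 0.468, -0.531]
force: [0.1, -0.6, 0.7]
grip_width: 0.0
time: 27.65
eef_pos: [0.569, -0.3407, 0.1082]
tool_rot: [0.466, 0.53, 0.469, -0.53]
force: [-0.7, -0.7, 0.1]
grip_width: 0.0
[ 0.56903055 -0.34172805  0.10827544] [-0.74671155 -0.32136864 -0.43551425] -0.0016501964721214644
-0.0007563077652697156 -0.017465719381375568
```

View pics/c33.png

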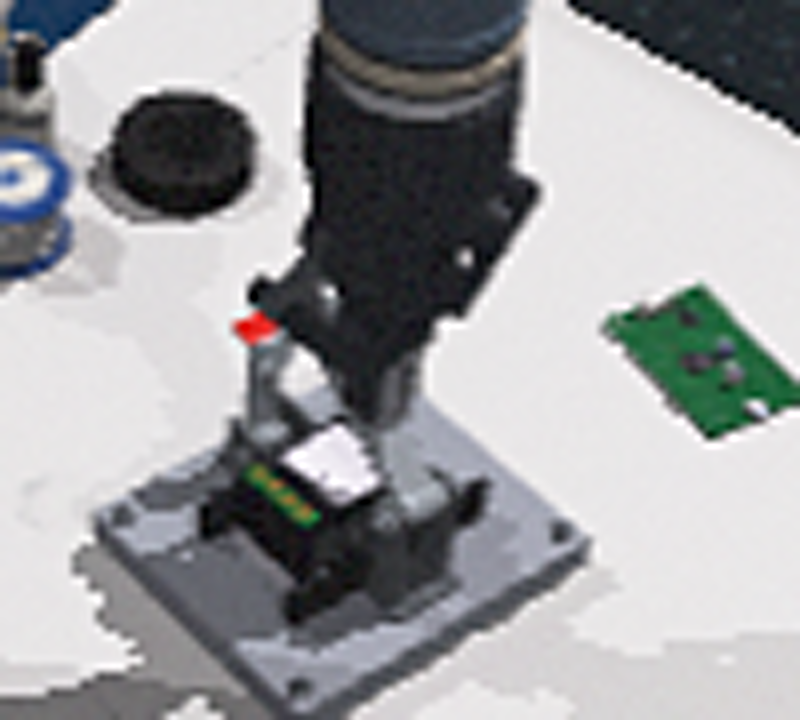

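```bash
python3 -m jog '[0,0,0,0,0.02,-0.2,0, 0,0,0,0,0,-0.18,0, 0,0,0,0,0,0,0]'
python3 -m jog '[0,0,0,-0.4,0,0,0, 0,0,0,-0.4,0,0,0, 0,0,0,0,0,-0.36,0, 0,0,0,0,0,0,0]'
python3 - <<'E'
from h import *
im,d=bot.grab_frame("scene"); crop(im,330,430,180,270,"c34.png",8)
p,r,s=tool(); print(p,s["force"],s["grip_width"]); q=p-FC; print(q@fx,q@fy)
E
```

```text
time: 28.0
eef_pos: [0.5717, -0.3269, 0.1084]
tool_rot: [0.466, 0.531, 0.469, -0.531]
force: [-0.2, 0.4, -0.4]
grip_width: -0.0
time: 28.4
eef_pos: [0.5738, -0.3116, 0.1415]
tool_rot: [0.466, 0.531, 0.469, -0.53]
force: [-0.4, 1.1, -0.9]
grip_width: 0.003
[ 0.57347146 -0.31209342  0.14080116] [-0.80316092  0.88691952 -0.45012446] 0.0009107756686493209
-0.00011690016079424376 0.012492986612656897
```

View pics/c34.png

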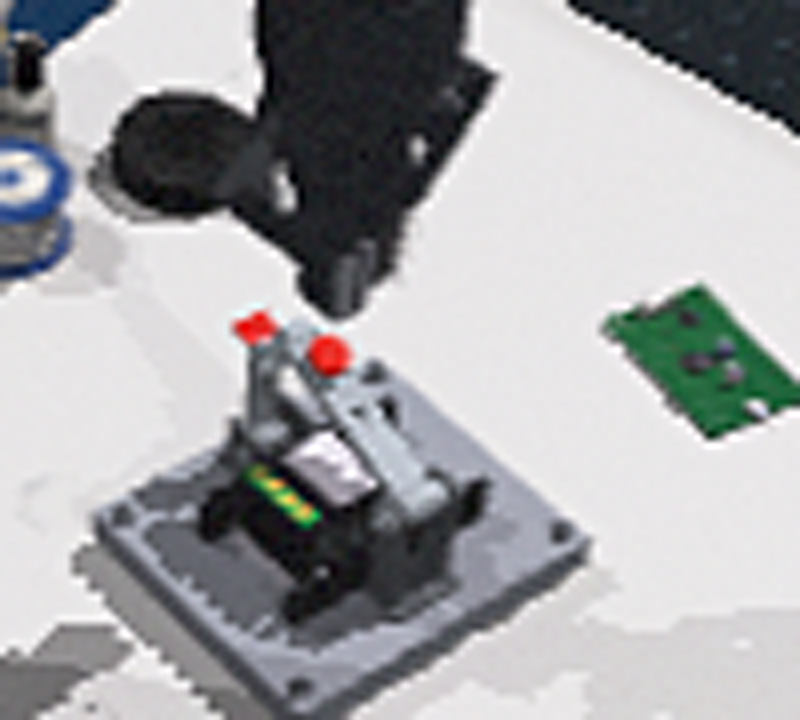

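```bash
python3 -m jog '[0,0,0,0.4,0,0,0, 0,0,0,0.14,0,-0.04,0, 0,0,0,0.13,0,-0.05,0, 0,0,0,0.13,0,-0.05,0, 0,0,0,0.13,0,-0.04,0, 0,0,0,0.12,0,-0.04,0, 0,0,0,0,0,0,0]'
python3 - <<'E'
from h import *
im,d=bot.grab_frame("scene"); crop(im,330,430,180,270,"c35.png",8)
p,r,s=tool(); print(p,s["force"],s["grip_width"]); q=p-FC; print(q@fx,q@fy)
E
```

```text
time: 29.15
eef_pos: [0.5749, -0.3046, 0.099]
tool_rot: [-0.466, -0.531, -0.468, 0.531]
force: [0.0, 0.7, 1.8]
grip_width: -0.003
[ 0.57483627 -0.30463829  0.09896622] [-0.15029782  0.81136309  3.36490007] 0.00026121598714763265
0.0002895568764547628 0.020061106232245163
```

View pics/c35.png

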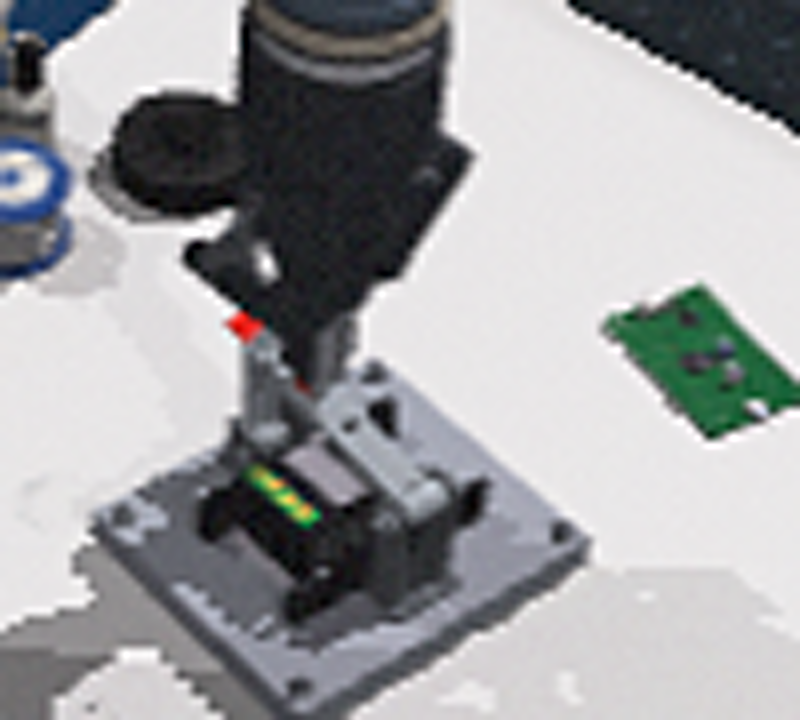

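```bash
python3 -m jog '[0,0,0,0.06,0,-0.02,0, 0,0,0,0.06,0,-0.02,0, 0,0,0,0,0,0,0]'
python3 -m jog '[0,0,0,0.06,0,0,0, 0,0,0,0.06,0,0,0, 0,0,0,0,0,0,0]'
```

```text
time: 29.5
eef_pos: [0.5749, -0.3032, 0.0937]
tool_rot: [-0.466, -0.531, -0.468, 0.531]
force: [-0.3, -0.0, 0.4]
grip_width: 0.001
time: 29.8
eef_pos: [0.5751, -0.303, 0.089]
tool_rot: [0.466, 0.531, 0.468, -0.531]
force: [0.9, 0.5, 2.9]
grip_width: -0.0
```

```bash
python3 -m jog '[0,0,0,0.04,0,0,0, 0,0,0,0,0,0,0]'
python3 -m jog '[0,0,0,0.04,0,0,0, 0,0,0,0,0,0,0]'
python3 -m jog '[0,0,0,0.04,0,0,0, 0,0,0,0,0,0,0]'
python3 - <<'E'
from h import *
im,d=bot.grab_frame("scene"); crop(im,330,430,180,270,"c36.png",8)
p,r,s=tool(); print(p,s["force"])
E
```

```text
time: 30.0
eef_pos: [0.5752, -0.303, 0.0887]
tool_rot: [0.466, 0.531, 0.468, -0.531]
force: [-1.3, 1.9, 9.3]
grip_width: -0.002
time: 30.2
eef_pos: [0.5753, -0.303, 0.0885]
tool_rot: [0.466, 0.531, 0.468, -0.531]
force: [-2.4, 4.5, 15.1]
grip_width: -0.0
time: 30.4
eef_pos: [0.5754, -0.303, 0.0882]
tool_rot: [0.467, 0.531, 0.468, -0.531]
force: [-4.6, 5.0, 21.9]
grip_width: 0.0
[ 0.57536963 -0.30303452  0.0882543 ] [-4.10144809  4.54655563 23.41783867]
```

View pics/c36.png

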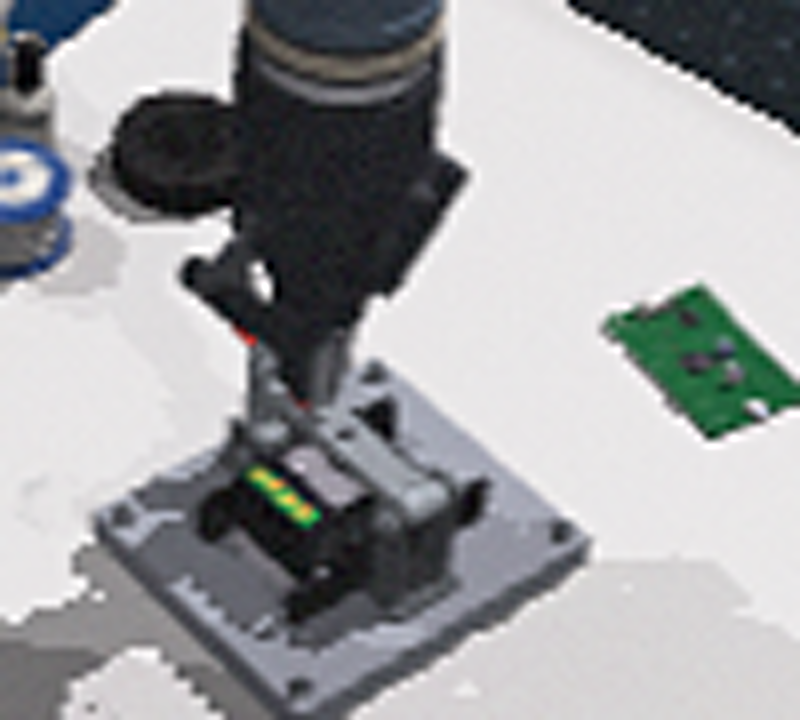

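```bash
python3 -m jog '[0,0,0,-0.15,0,0,0, 0,0,0,-0.5,0,0,0, 0,0,0,-0.9,0,0,0, 0,0,0,-0.9,0,0,0, 0,0,0,-0.9,0,0,0, 0,0,0,0,0,0,0]'
python3 - <<'E'
from h import *
im,d=bot.grab_frame("scene"); crop(im,340,410,200,260,"c37.png",11)
p,r,s=tool(); print(p,s["force"])
for th in(0,.1,.2):
    P=FC-.04*fy+[0,0,.068]+.064*(np.cos(th)*fy+np.sin(th)*z)+.013*(-np.sin(th)*fy+np.cos(th)*z); u,v=w2px("scene",P);print(th,(u-340+.45)*11,(v-200+.45)*11)
for x in bot.pinpoint("scene","bar_button")[:3]: print(x["score"],x["pixel"])
E
```

```text
time: 31.05
eef_pos: [0.578, -0.3058, 0.2237]
tool_rot: [0.47, 0.531, 0.464, -0.53]
force: [-0.7, 0.1, 0.3]
grip_width: -0.003
[ 0.57652145 -0.30480765  0.22088474] [ 0.61423765 -0.20557161 -1.11278895]
0 312.00545538457135 312.86819076146605
0.1 317.0892725296465 300.38018627665605
0.2 323.6370242299954 289.5311981890642
0.49 [367.8, 227.5]
0.31 [380.8, 290.8]
```

View pics/c37.png

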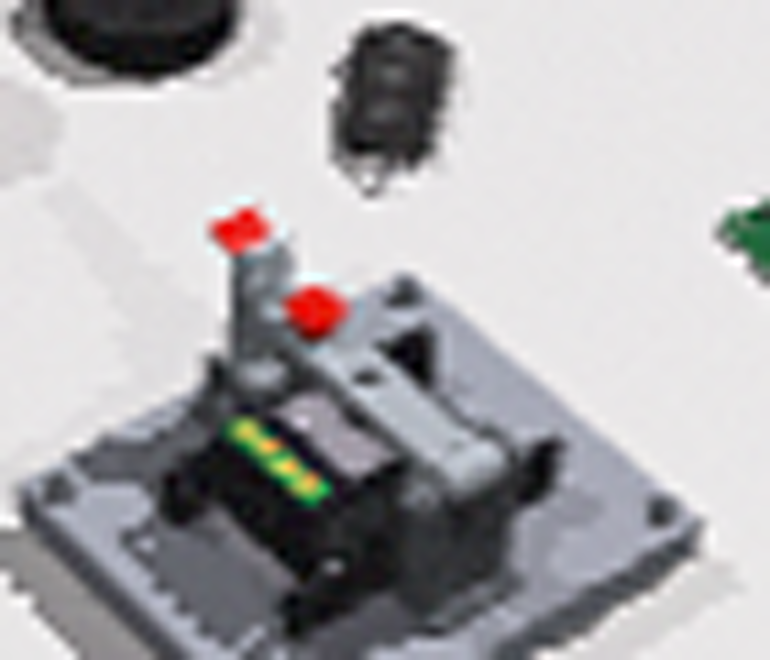

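```bash
python3 -m jog '[0,0,0,-0.5,0,0.9,0, 0,0,0,-0.5,0,0.9,0, 0,0,0,-0.5,0,0.9,0, 0,0,0,0,0,0.9,0, 0,0,0,0,0,0.9,0, 0,0,0,0,0,0.9,0, 0,0,0,0,0,0.9,0, 0,0,0,0,0,0,0]'
python3 - <<'E'
from h import *
im,d=bot.grab_frame("top"); crop(im,370,445,175,235,"c38.png",10)
cv2.imwrite("pics/t9.png",im); cv2.imwrite("pics/s9.png",bot.grab_frame("scene")[0])
C=cloud("top",d)
print(bot.sense()["force"],bot.sense()["eef_pos"])
for th in(0,.05,.1):
    P=FC-.04*fy+[0,0,.068]+.064*(np.cos(th)*fy+np.sin(th)*z)+.013*(-np.sin(th)*fy+np.cos(th)*z); u,v=w2px("top",P);print(th,(u-370+.45)*10,(v-175+.45)*10, C[int(round(v)),int(round(u))])
E
```

```text
time: 31.95
eef_pos: [0.5403, -0.5583, 0.2733]
tool_rot: [-0.464, -0.531, -0.468, 0.533]
force: [-0.7, 0.5, 0.0]
grip_width: 0.002
[-0.09786118 -0.36933432  0.42156749] [ 0.54199171 -0.55370585  0.27408218]
0 259.4884931421468 236.62164495996205 [ 0.57574898 -0.29929989  0.08077159]
0.05 264.236719151378 234.78103797096435 [ 0.44352233 -0.15424413  0.74416295]
0.1 269.5179356109487 233.0193123871727 [ 0.44388665 -0.15586023  0.74227655]
```

View pics/c38.png

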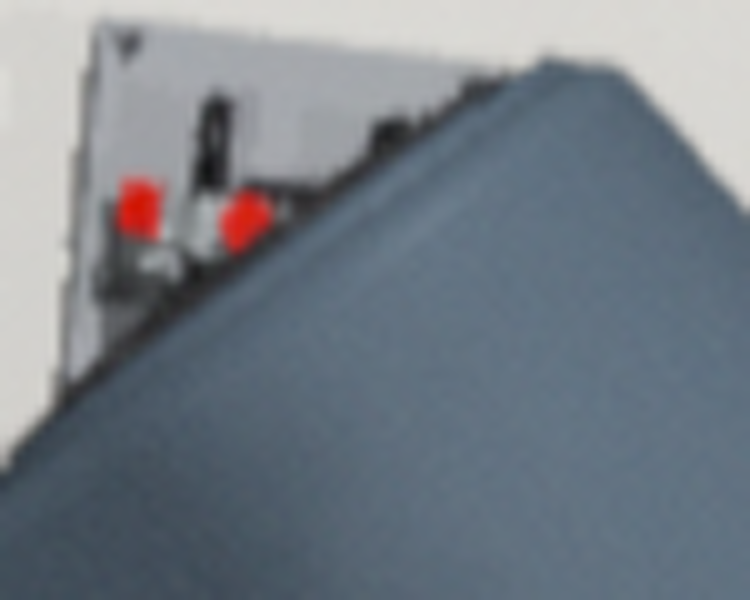

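View pics/t9.png

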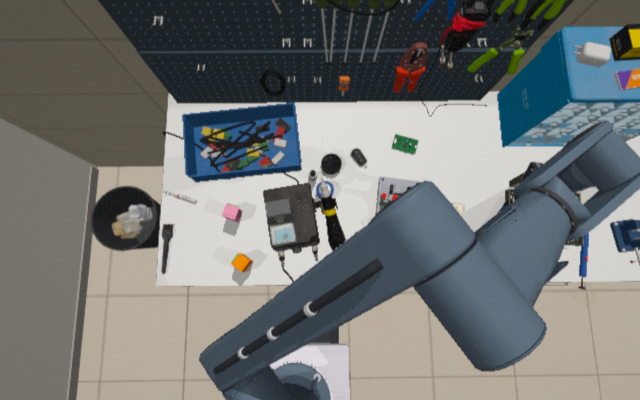

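```bash
python3 - <<'E'
from h import *
print(bot.sense()["time"],bot.sense()["force"]); print(bot.finish_job())
E
```

```text
32.05 [-0.09786118 -0.36933432  0.42156749]
the job is handed in; nothing more can be done
None
```

The module is seated in the nest with its green strip towards the robot, and the hold-down bar is closed under the catch. I handed the job in at 32 s, with the robot touching nothing.

**What I did**
- I tipped the module base down while it was held and let go of it on the bench. I then took it by its end faces and lowered it between the rails.
- It first rode on the pin. I slid it about 10 mm towards the robot until the pin dropped into the hole, and it then went down a further 5 mm to lie flat.
- After letting go, I swung the bar over and pressed its button with up to about 23 N.

**Last checks**
- **Bar:** the button is 80.8 mm above the bench, against 81 mm when closed. Its place in the scene picture also matches a closed bar.
- **Catch:** its red top had moved outward while I pressed and is now back in its starting place in both views. I take this to mean it snapped over the tongue, but I could not see the nose over the tongue directly.
- **Other things:** the look-alikes and most of the other objects stand where they were. In the last top picture the arm hides the fuse box and the blue relay; I never moved near them at their height.

**What disagreed**
- The two cameras put the fixture about 6 mm apart sideways. I took a middle value, and the rails' flare took up the rest.
- When I set the module down, it touched the bench about 4 mm higher than I had worked out. It still came to rest flat.
- My estimate of the pin's place from the pictures was a few millimetres off, so I found it by feel.

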